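# Weigh in a casting charge and zero the dial

## Task

Make up the casting charge on the dial scale: tip all the metal ingots out of the steel cup into the scale's pan, stand the empty cup back upright on the middle of its round cork mat, and put every loose horseshoe-shaped cast arch from the bench into the pan too. With all of that weight in the pan, turn the black bezel ring of the dial until its white zero mark stands right at the needle's tip, so that the scale reads zero, and leave everything else on the bench where it is.

Things in the scene. Friction and masses are not known exactly. Their poses are not given: they have to be found in the camera images.
- scale: fixed white scale housing, 200 (x) x 360 (y) x 45 high; origin at the centre of its underside. The pan is on its -y side, the dial on its +y side
- pan: open rectangular steel pan, 190 (x) x 170 (y) x 34 high outside, wall and floor 4 thick; origin at the centre of its underside, 70 above the table when empty (rim at 104). It rests on a spring and sinks 16 mm per kg
- needle (a joint): angle of the dial's needle, rad, 0 with the empty pan, growing clockwise seen from above with the load (2 pi per kg). At 0 the needle points along the scale's +x
- bezel (a joint): angle of the bezel ring, rad, growing clockwise seen from above, turns stiffly from -1.2 to 5.5 and stays. At 0 its zero mark lies towards the scale's +x. The scale reads zero when joint bezel = joint needle
- dial_centre (a point): point on the vertical dial axis at the top of the bezel, 102 above the table. The bezel is a black ring of 68 outer diameter and 24 high (78 to 102 above the table), with a flat window, on a turret of 80 diameter; grip it across its diameter from above
- zero_mark (a point): the white zero mark on the top of the bezel ring, 29 from the dial axis
- needle_tip (a point): tip of the black needle on the white dial face, 25 from the dial axis, 92 above the table; its x axis points along the needle, outwards
- mat: fixed round cork mat, diameter 100, 3 thick, the cup's place; origin at the centre of its underside
- cup: steel cup holding the ingots, 50 high, outer diameter 56 at the foot and 72 at the rim, wall 3; origin at the centre of its underside, z up through its mouth
- ingot0: cast metal ingot, plain cylinder 15 in diameter and 15 long, one of 4 to 7 in the cup; origin at the centre of one end, axis along z
- ingot1: cast metal ingot, plain cylinder 15 in diameter and 15 long, one of 4 to 7 in the cup; origin at the centre of one end, axis along z
- ingot2: cast metal ingot, plain cylinder 15 in diameter and 15 long, one of 4 to 7 in the cup; origin at the centre of one end, axis along z
- ingot3: cast metal ingot, plain cylinder 15 in diameter and 15 long, one of 4 to 7 in the cup; origin at the centre of one end, axis along z
- ingot4: cast metal ingot, plain cylinder 15 in diameter and 15 long, one of 4 to 7 in the cup; origin at the centre of one end, axis along z
- ingot5: cast metal ingot, plain cylinder 15 in diameter and 15 long, one of 4 to 7 in the cup; origin at the centre of one end, axis along z
- ingot6: cast metal ingot, plain cylinder 15 in diameter and 15 long, one of 4 to 7 in the cup; origin at the centre of one end, axis along z
- arch0: cast metal arch lying flat, one of 3 or 4: horseshoe 62 wide (y), 56 long (x), 14 high (teeth to 18), made of an 11 wide band. Origin on the underside, in the middle of the horseshoe. Its straight front bar, 24 long, lies along y and is centred at x = -22; the legs run to x = +28 at y = -26 and +26, open towards +x
- arch1: cast metal arch lying flat, one of 3 or 4: horseshoe 62 wide (y), 56 long (x), 14 high (teeth to 18), made of an 11 wide band. Origin on the underside, in the middle of the horseshoe. Its straight front bar, 24 long, lies along y and is centred at x = -22; the legs run to x = +28 at y = -26 and +26, open towards +x
- arch2: cast metal arch lying flat, one of 3 or 4: horseshoe 62 wide (y), 56 long (x), 14 high (teeth to 18), made of an 11 wide band. Origin on the underside, in the middle of the horseshoe. Its straight front bar, 24 long, lies along y and is centred at x = -22; the legs run to x = +28 at y = -26 and +26, open towards +x
- arch3: cast metal arch lying flat, one of 3 or 4: horseshoe 62 wide (y), 56 long (x), 14 high (teeth to 18), made of an 11 wide band. Origin on the underside, in the middle of the horseshoe. Its straight front bar, 24 long, lies along y and is centred at x = -22; the legs run to x = +28 at y = -26 and +26, open towards +x
- stone_model: bystander: cream block model with teeth, 72 x 68 x 32 high
- resin_bottle: bystander: black bottle, 60 diameter, 160 high
- spatula: bystander: spatula 150 long
Things that resemble listed ones, but are neither listed nor needed, are in the scene too. Of the things that look like the cup, take the one that is farthest from the robot's base at the start.

How it is judged (in metres and radians):
On the way:
1. the cup is tipped over the pan (angle between cup's own z axis and vertical above 1.2 rad and horizontal distance between cup and pan below 0.17 m and height (world z) of cup above 0.1 m), for 0.1 s.
At the end, for the whole second after the job is handed in: All ingots and arches lie inside the pan (arch centres within 82 x 72 mm of the pan's centre), the cup stands upright within 30 mm of the mat's centre, and with this load the bezel's zero mark is within 3.5 mm sideways of the line of the needle (about 7 degrees), at its tip's side (x of ingot0 in the frame of pan between -0.095 and 0.095 m and y of ingot0 in the frame of pan between -0.085 and 0.085 m and z of ingot0 in the frame of pan between 0 and 0.055 m and x of ingot1 in the frame of pan between -0.095 and 0.095 m and y of ingot1 in the frame of pan between -0.085 and 0.085 m and z of ingot1 in the frame of pan between 0 and 0.055 m and x of ingot2 in the frame of pan between -0.095 and 0.095 m and y of ingot2 in the frame of pan between -0.085 and 0.085 m and z of ingot2 in the frame of pan between 0 and 0.055 m and x of ingot3 in the frame of pan between -0.095 and 0.095 m and y of ingot3 in the frame of pan between -0.085 and 0.085 m and z of ingot3 in the frame of pan between 0 and 0.055 m and x of ingot4 in the frame of pan between -0.095 and 0.095 m and y of ingot4 in the frame of pan between -0.085 and 0.085 m and z of ingot4 in the frame of pan between 0 and 0.055 m and x of ingot5 in the frame of pan between -0.095 and 0.095 m and y of ingot5 in the frame of pan between -0.085 and 0.085 m and z of ingot5 in the frame of pan between 0 and 0.055 m and x of ingot6 in the frame of pan between -0.095 and 0.095 m and y of ingot6 in the frame of pan between -0.085 and 0.085 m and z of ingot6 in the frame of pan between 0 and 0.055 m and x of arch0 in the frame of pan between -0.082 and 0.082 m and y of arch0 in the frame of pan between -0.072 and 0.072 m and z of arch0 in the frame of pan between 0 and 0.06 m and x of arch1 in the frame of pan between -0.082 and 0.082 m and y of arch1 in the frame of pan between -0.072 and 0.072 m and z of arch1 in the frame of pan between 0 and 0.06 m and x of arch2 in the frame of pan between -0.082 and 0.082 m and y of arch2 in the frame of pan between -0.072 and 0.072 m and z of arch2 in the frame of pan between 0 and 0.06 m and x of arch3 in the frame of pan between -0.082 and 0.082 m and y of arch3 in the frame of pan between -0.072 and 0.072 m and z of arch3 in the frame of pan between 0 and 0.06 m and horizontal distance between cup and mat below 0.03 m and angle between cup's own z axis and vertical below 0.15 rad and height (world z) of cup below 0.012 m and y of zero_mark in the frame of needle_tip between -0.0035 and 0.0035 m and horizontal distance between zero_mark and needle_tip below 0.02 m); the robot touches nothing.
It fails at once if the stone model is moved more than 30 mm (distance of stone_model from where it was at the start of the episode above 0.03 m).
It fails at once if the bottle is moved more than 30 mm (distance of resin_bottle from where it was at the start of the episode above 0.03 m).
It fails at once if the spatula is moved more than 30 mm (distance of spatula from where it was at the start of the episode above 0.03 m).
Of ingot0, ingot1, ingot2, ingot3, ingot4, ingot5, ingot6 only 4 to 7 are there at a start; the rules pass over those that are not, and their reading is None.
Of arch0, arch1, arch2, arch3 only 3 to 4 are there at a start; the rules pass over those that are not, and their reading is None.
At some moment in a run one of cup, arch0, arch1, arch2, arch3 may be knocked a few centimetres aside while the robot is not near it.
It also fails if it takes over 210 s, if anything falls off the work surface, if the arm or the gripper's body presses on something with over 40 N, if the wrist force passes 120 N, or if a joint passes its speed limit or range.

## Robot

A 7-joint arm with a two-finger parallel gripper is mounted at the origin on the work surface. World frame = base frame: x ahead of the robot, y to its left, z up, the work surface at z = 0. Lengths are in mm, angles in rad, forces in N, time in s.
With the tool pointing down it reaches from about 400 to 875 mm from the base axis. Payload 4.4 kg.
Tool frame: the origin (TCP) lies between the finger pads; the fingertips stand 17 mm ahead of it and the grasp point (between the pads) lies 2 mm behind it; z points along the fingers, y is the line along which they close (so a half turn about z gives the same grasp; the last joint's range is limited). The gripper opens to 85 mm and grips with 20 to 120 N. Pads are 22 mm wide; open, the fingers measure 114 mm over their backs; the gripper's body (76 mm by 85 mm) begins 54 mm behind the grasp point. The pads swing forward as they close: fully open they stand 13 mm farther back than shut.
Start: joints at [1.127, 0.628, 0.038, 1.517, -0.027, 0.996, -0.02], TCP at [239.797, -604.165, 248.313] pointing down, gripper open.
Joint ranges: [-3.06, 3.06], [-0.37, 2.12], [-1.25, 1.32], [0.18, 2.47], [-1.1, 4.24], [0.23, 1.98], [-2.94, 2.94]. Speed limits (rad/s): [2.57, 2.57, 3.14, 3.14, 3.14, 3.14, 3.14].

## Interface

Orientations are given as [roll, pitch, yaw] about the fixed x, y, z axes, in that order (R = Rz(yaw) Ry(pitch) Rx(roll)).
In Python, from cell import sensors, get_image, ctrl gives the robot as it stands.
- The arm moves only by the tool send_rows, never from a script. Its argument "series" is a list of rows, each a list of 3 entries, a list of its own where there are three numbers: the finger opening in mm, from 0 to 85.4, then the shift along the world's x, y, z in units of 60 mm (1.0 is 60 mm), then the turn, a rotation vector about the world's x, y, z in units of 5 degrees (1.0 is 5 degrees). A call has 1 to 8 rows; each row shifts and turns the commanded pose from where the row before left it; what a row does not reach is not made up. A row lasts 1/8 s, in which the tool goes at most 62.5 mm and 10.7 degrees, less where a joint would pass 70% of its speed; a pose out of reach is approached as far as the arm can. A call is refused whole if a number of a shift passes 1 or a number of a turn 1, either way. A call with a gripper value outside its range is refused whole. The fingers move at their own pace and stop on an object; the grip force is fixed at half the most. Time passes only in rows, so rows that do not move let the fingers close. It gives the time, the measured TCP pose, the force, the opening and the grip force at its end, in the units of the state.
- sensors.read_state(): the state, without advancing time (a new reading comes with each control period).
- get_image(name): name is "scene" or "top"; returns a dict with "img" (384x512x3 uint8, red, green, blue), "depth" (384x512 float32, mm along the optical axis (not along the pixel's ray), 0 where there is no reading), "vfov" (degrees; the focal length in pixels is half the picture's height over the tangent of half this angle, whatever the lens; pixels are square), "cx", "cy" (the principal point, pixels), "world_to_cam" (4x4, takes a point from world to camera coordinates). Camera axes: x right, y down, z forward; pixel columns grow to the right and rows downward; lengths in mm; the calibration is good to about 2 mm. A picture is of the moment at which its call begins.
- ctrl.finish_job(): hands the job in; it is judged then, once.
The state is a dict: "clock": time; "qpos": joint angles; "qd": joint speeds; "tau": joint torques, N m; "eef_pos": TCP position; "tool_rot": TCP orientation; "force": force on the tool from outside, world axes, zero at the start; "torque": the same for the moment, N m; "width": finger opening in mm; "gripper_force": force on a finger pad.
Only numpy, scipy, OpenCV 4.12 (cv2) and the standard library are available. Lean on these libraries where they do the work, as an engineer would, in place of code of your own. Each camera call takes 0.05 s, during which the arm holds its last target. There are 200 camera calls.

## Working session

There is one attempt and no reset: what is moved stays moved. The work goes in short steps, Python scripts to look and compute and a tool call to move; the robot and the scene stay as the last step left them, time stands still between calls to the robot, and variables do not carry over. Pictures are saved under pics/ and viewed, at most 14 in all, crops included, and the job is handed in when it is done.

Besides the shell and the picture viewer there is one more tool, called after "Call:" by a JSON object that holds its "api" and its "payload". send_rows: Moves the arm, as the interface text tells. Its arguments: {"type":"object","properties":{"series":{"type":"array"}},"required":["series"]}

```bash
ls; mkdir -p pics; cat > h.py <<'E'
import numpy as np, cv2
from cell import sensors, get_image, ctrl
def cam(n):
    d=get_image(n); d['f']=d['img'].shape[0]/2/np.tan(np.radians(d['vfov'])/2); return d
def ray(d,u,v,z):
    M=np.linalg.inv(d['world_to_cam']); r=M[:3,:3]@np.array([(u-d['cx'])/d['f'],(v-d['cy'])/d['f'],1]); o=M[:3,3]
    return o+r*(z-o[2])/r[2]
def cloud(d):
    v,u=np.mgrid[:384,:512]; z=d['depth']; p=np.stack([(u-d['cx'])/d['f']*z,(v-d['cy'])/d['f']*z,z,np.ones_like(z)],-1)
    return (p@np.linalg.inv(d['world_to_cam']).T)[...,:3]
def save(d,n,crop=None,s=1.5):
    im=d['img'][...,::-1]
    if crop: im=im[crop[1]:crop[3],crop[0]:crop[2]]
    cv2.imwrite('pics/'+n,cv2.resize(im,None,fx=s,fy=s,interpolation=cv2.INTER_CUBIC))
def proj(d,p):
    q=d['world_to_cam']@np.r_[p,1]; return q[:2]/q[2]*d['f']+[d['cx'],d['cy']]
E
python3 - <<'E'
from h import *
for n in('top','scene'):
    d=cam(n); save(d,n+'0.png'); M=np.linalg.inv(d['world_to_cam']); print(n,d['f'],d['cx'],d['cy'],M[:3].round(2).tolist())
print(sensors.read_state())
E
```

```text
pics
top 423.41171339634707 259.33510307232376 188.4821218028141 [[-0.02, -0.99, 0.1, 456.24], [-1.0, 0.02, -0.01, -42.76], [0.01, -0.1, -1.0, 1094.31]]
scene 487.1612184445102 255.20007922666173 196.94669581269292 [[0.24, 0.79, -0.56, 1231.47], [0.97, -0.19, 0.14, -200.02], [0.0, -0.58, -0.82, 1059.39]]
{'clock': 0.1, 'qpos': array([ 1.12717618,  0.62924512,  0.03848829,  1.51823879, -0.02698558,
        0.9963091 , -0.0199883 ]), 'qd': array([ 0.00060182, -0.00332283,  0.00077311, -0.00299958, -0.00199714,
        0.00110196, -0.0013349 ]), 'tau': array([ 3.30306706e-03, -5.64533830e+01,  1.23095546e+00, -1.93968809e+01,
        1.14188841e-02,  5.46344629e-03,  1.71262684e-06]), 'eef_pos': array([ 239.59342548, -603.67452773,  247.4966893 ]), 'tool_rot': array([-3.13991218e+00,  5.35243577e-05,  3.77805191e-01]), 'force': array([ 0.14012422, -0.98627446, -0.68609956]), 'torque': array([ 0.03153824, -0.04622668, -0.06938769]), 'gripper_force': 0.0, 'width': 85.24308607193416}
```

View pics/top0.png

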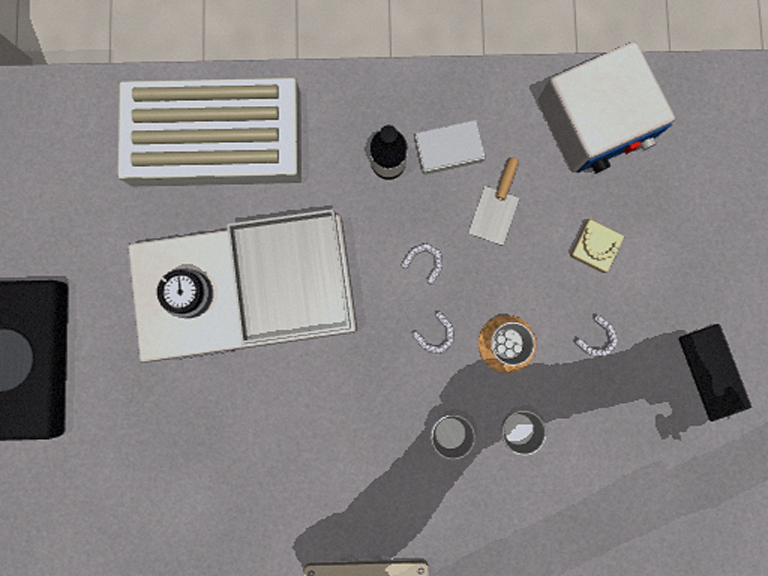

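View pics/scene0.png

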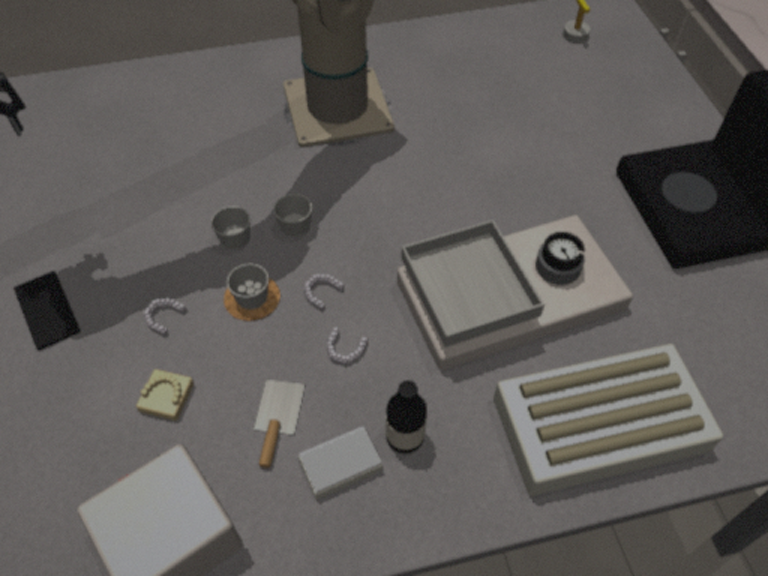

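```bash
cat >> h.py <<'E'
def blobs(d,lo,hi,amin=30,box=(250,800,-600,500)):
    P=cloud(d); m=((d['depth']>0)&(P[...,2]>lo)&(P[...,2]<hi)&(P[...,0]>box[0])&(P[...,0]<box[1])&(P[...,1]>box[2])&(P[...,1]<box[3])).astype(np.uint8)
    n,l,s,c=cv2.connectedComponentsWithStats(m)
    return [(P[l==i],s[i],c[i],l==i) for i in range(1,n) if s[i,4]>=amin]
def arches(d,zoff=0,lo=6,hi=24,**k):
    out=[]
    for p,s,c,m in blobs(d,lo+zoff,hi+zoff,**k):
        q=p[:,:2].astype(np.float32)
        h=cv2.convexHull(q); mo=cv2.moments(h); hc=np.array([mo['m10'],mo['m01']])/mo['m00']
        (cx,cy),(w,hh),a=cv2.minAreaRect(q)
        v=hc-q.mean(0); yaw=np.arctan2(v[1],v[0])
        R=np.array([[np.cos(yaw),-np.sin(yaw)],[np.sin(yaw),np.cos(yaw)]]); l=q@R
        mid=(l.min(0)+l.max(0))/2; ext=np.ptp(l,axis=0)
        bar=R@[l[:,0].min()+5.5,mid[1]]
        out.append(dict(c=(R@mid).round(1),yaw=round(float(yaw),3),bar=bar.round(1),ext=ext.round(1),n=len(q),px=c.round(),off=round(float(np.hypot(*v)),1)))
    return out
E
python3 - <<'E'
from h import *
for n in('top','scene'):
    d=cam(n); print(n)
    for a in arches(d): print(a)
    for lo,hi in((44,60),(95,115),(92,100)):
        for p,s,c,m in blobs(d,lo,hi,60):
            q=p[:,:2].astype(np.float32); r=cv2.minAreaRect(q); print(lo,len(q),c.round(),'rect',np.round(r[0],1),np.round(r[1],1),round(r[2],1),'circ',[np.round(x,1) for x in cv2.minEnclosingCircle(q)],p[:,2].mean().round(1))
    hsv=cv2.cvtColor(d['img'],cv2.COLOR_RGB2HSV)
    m=((hsv[...,0]>8)&(hsv[...,0]<22)&(hsv[...,1]>110)).astype(np.uint8)
    k,l,s,c=cv2.connectedComponentsWithStats(m)
    for i in range(1,k):
        if s[i,4]>60:
            v,u=np.where(l==i); q=np.array([ray(d,a,b,3)[:2] for a,b in zip(u,v)],np.float32); print('orange',c[i].round(),s[i,4],[np.round(x,1) for x in cv2.minEnclosingCircle(q)])
E
```

```text
top
{'c': array([ 773.1, -368.8]), 'yaw': -2.253, 'bar': array([ 785.8, -353.2]), 'ext': array([51.3, 23.5]), 'n': 47, 'px': array([379., 106.]), 'off': 2.2}
{'c': array([749. , 236.3]), 'yaw': -1.197, 'bar': array([697.7, 367.2]), 'ext': array([292.1, 105.2]), 'n': 215, 'px': array([148., 121.]), 'off': 37.6}
{'c': array([ 765.2, -165.7]), 'yaw': 1.498, 'bar': array([ 761.7, -213.2]), 'ext': array([106.3,  29.3]), 'n': 98, 'px': array([301., 110.]), 'off': 10.3}
{'c': array([ 739.4, -260.5]), 'yaw': -1.21, 'bar': array([ 731.1, -238.5]), 'ext': array([58.1, 65.6]), 'n': 213, 'px': array([338., 119.]), 'off': 0.9}
{'c': array([755. , -51.6]), 'yaw': -0.13, 'bar': array([752. , -51.2]), 'ext': array([16.9, 52.9]), 'n': 34, 'px': array([257., 117.]), 'off': 4.3}
{'c': array([ 619. , -412.1]), 'yaw': -1.416, 'bar': array([ 612.1, -368.3]), 'ext': array([99.6, 93.5]), 'n': 476, 'px': array([397., 164.]), 'off': 5.4}
{'c': array([ 600. , -113.3]), 'yaw': 2.527, 'bar': array([ 619. , -126.8]), 'ext': array([57.7, 62.9]), 'n': 224, 'px': array([284., 173.]), 'off': 5.0}
{'c': array([449.7, 
[... 5620 characters left out ...]
 np.float64(29.6)] 106.6
95 720 [106. 312.] rect [ 777.3 -419.5] [ 45.6 134.6] 0.3 circ [array([ 799. , -419.4]), np.float64(67.3)] 99.2
92 89 [318. 156.] rect [484.5 157.3] [111.4  52.1] 59.6 circ [array([506.4, 144.5]), np.float64(55.7)] 96.0
92 114 [377. 162.] rect [540.3 290.6] [48.5 37.5] 23.5 circ [array([542.8, 287. ]), np.float64(25.8)] 94.5
92 63 [314. 220.] rect [667.  83.] [ 5.  87.9] 7.1 circ [array([666.2,  82.9]), np.float64(44.0)] 96.1
92 494 [106. 312.] rect [ 777.1 -419.5] [ 45.5 134.6] 0.1 circ [array([ 799. , -419.4]), np.float64(67.3)] 98.1
orange [169. 203.] 365 [array([ 456.9, -247.4]), np.float64(48.3)]
orange [179. 296.] 176 [array([ 738.8, -257.5]), np.float64(36.8)]
```

Call:
{"api": "send_rows", "payload": {"series": [[32,[0.43,0.38,-0.2],[0,0,-1]],[32,[0.43,0.38,-0.2],[0,0,-1]],[32,[0.43,0.38,-0.2],[0,0,-1]],[32,[0.43,0.38,-0.2],[0,0,-1]],[32,[0.43,0.38,-0.2],[0,0,-1]],[32,[0.43,0.38,-0.2],[0,0,-1]],[32,[0.43,0.38,-0.2],[0,0,-1]],[32,[0.43,0.38,-0.2],[0,0,-1]]]}}

```text
clock: 1.2
eef_pos: [447.0, -420.9, 151.8]
tool_rot: [-3.142, 0.0, -0.323]
force: [-0.4, 0.6, -0.0]
width: 32.0
gripper_force: 0.0
```

Call:
{"api": "send_rows", "payload": {"series": [[32,[0,0,-0.3],[0,0,-1]],[32,[0,0,-0.3],[0,0,-1]],[32,[0,0,-0.3],[0,0,-1]],[32,[0,0,-0.3],[0,0,-1]],[32,[0,0,-0.3],[0,0,-0.14]],[32,[0,0,0],[0,0,0]]]}}

```text
clock: 1.95
eef_pos: [445.4, -420.8, 60.8]
tool_rot: [-3.141, 0.003, -0.68]
force: [-0.0, -0.9, 0.1]
width: 32.1
gripper_force: 0.0
```

```bash
cat >> h.py <<'E'
def st():
    s=sensors.read_state(); print('t',round(s['clock'],2),'q',s['qpos'].round(2),'p',s['eef_pos'].round(1),'rpy',np.degrees(s['tool_rot']).round(1),'F',s['force'].round(1),'w',round(s['width'],1),'g',round(s['gripper_force'],1)); return s
def go(p,yaw=None):
    s=st(); print('units',((np.array(p)-s['eef_pos'])/60).round(3),'' if yaw is None else ((yaw-np.degrees(s['tool_rot'][2])+180)%360-180)/5)
E
python3 -c "
from h import *
go([446,-421,20],-39.1)"
```

```text
t 1.95 q [ 0.55  0.84  0.27  1.76 -0.37  0.59 -1.21] p [ 445.4 -420.8   60.8] rpy [-180.     0.2  -39. ] F [-0.  -0.9  0.1] w 32.1 g 0.0
units [ 0.009 -0.003 -0.68 ] -0.023723169799143306
```

Call:
{"api": "send_rows", "payload": {"series": [[32,[0,0,-0.35],[0,0,0]],[32,[0,0,-0.33],[0,0,0]],[32,[0,0,0],[0,0,0]],[0,[0,0,0],[0,0,0]],[0,[0,0,0],[0,0,0]],[0,[0,0,0],[0,0,0]],[0,[0,0,0],[0,0,0]]]}}

```text
clock: 2.82
eef_pos: [446.4, -421.9, 21.8]
tool_rot: [3.142, -0.001, -0.682]
force: [-0.3, -0.2, -0.7]
width: 9.2
gripper_force: 64.6
```

Call:
{"api": "send_rows", "payload": {"series": [[0,[0,0,0.4],[0,0,0]],[0,[0,0,0.8],[0,0,0]],[0,[0,0,0.8],[0,0,0]],[0,[0,0,0],[0,0,0]]]}}

```text
clock: 3.32
eef_pos: [448.1, -423.9, 145.7]
tool_rot: [3.141, -0.008, -0.682]
force: [0.1, -0.6, -1.6]
width: 9.3
gripper_force: 64.6
```

```bash
python3 -c "
from h import *
go([529.4,60.9,150],6.7); save(cam('scene'),'s1.png',(60,100,320,320),2.3)"
```

```text
t 3.33 q [ 0.51  0.72  0.33  1.72 -0.33  0.74 -1.25] p [ 448.1 -423.9  145.7] rpy [180.   -0.5 -39.1] F [ 0.1 -0.6 -1.6] w 9.3 g 64.6
units [1.356 8.081 0.072] 9.150668324986924
```

View pics/s1.png

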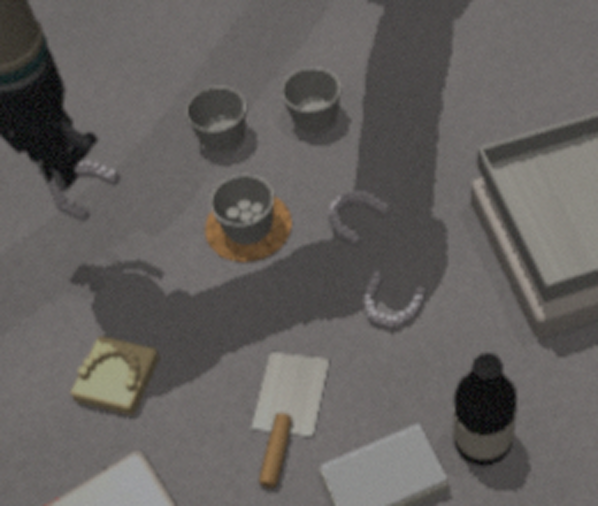

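Call:
{"api": "send_rows", "payload": {"series": [[0,[0.15,0.9,0.15],[0,0,1]],[0,[0.15,0.9,0.15],[0,0,1]],[0,[0.15,0.9,0],[0,0,1]],[0,[0.15,0.9,0],[0,0,1]],[0,[0.15,0.9,0],[0,0,1]],[0,[0.15,0.9,0],[0,0,1]],[0,[0.15,0.9,0],[0,0,1]],[0,[0.15,0.9,0],[0,0,1]]]}}

```text
clock: 4.38
eef_pos: [517.3, 12.1, 158.2]
tool_rot: [3.142, 0.003, 0.019]
force: [1.5, -0.8, -0.9]
width: 9.3
gripper_force: 64.7
```

Call:
{"api": "send_rows", "payload": {"series": [[0,[0.1,0.5,0],[0,0,1]],[0,[0.05,0.37,0],[0,0,0.15]],[0,[0,0,-0.15],[0,0,0]],[0,[0,0,0],[0,0,0]]]}}

```text
clock: 4.88
eef_pos: [525.7, 61.0, 148.9]
tool_rot: [3.141, 0.004, 0.116]
force: [-0.5, 0.1, -1.4]
width: 9.2
gripper_force: 64.7
```

```bash
python3 -c "
from h import *
go([529.4,60.9,98],6.7)"
```

```text
t 4.88 q [-0.29  0.61  0.18  1.95 -0.18  0.6  -1.45] p [525.7  61.  148.9] rpy [179.9   0.2   6.6] F [-0.5  0.1 -1.4] w 9.2 g 64.7
units [ 0.062 -0.002 -0.848] 0.016225314521312838
```

Call:
{"api": "send_rows", "payload": {"series": [[0,[0.06,0,-0.4],[0,0,0]],[0,[0,0,-0.44],[0,0,0]],[0,[0,0,0],[0,0,0]],[24,[0,0,0],[0,0,0]],[24,[0,0,0],[0,0,0]],[24,[0,0,0.4],[0,0,0]],[24,[0,0,0.6],[0,0,0]]]}}

```text
clock: 5.75
eef_pos: [530.4, 62.3, 160.9]
tool_rot: [3.142, 0.001, 0.117]
force: [1.2, 0.0, -0.1]
width: 23.9
gripper_force: 0.0
```

Call:
{"api": "send_rows", "payload": {"series": [[32,[0.15,-0.3,0],[0,0,1]],[32,[0.15,-0.3,0],[0,0,1]],[32,[0.15,-0.3,0],[0,0,1]],[32,[0.15,-0.3,0],[0,0,1]],[32,[0.15,-0.3,0],[0,0,1]],[32,[0.15,-0.3,0],[0,0,1]],[32,[0.15,-0.3,0],[0,0,1]],[32,[0.15,-0.3,0],[0,0,1]]]}}

```text
clock: 6.75
eef_pos: [603.4, -82.4, 161.2]
tool_rot: [3.14, -0.001, 0.818]
force: [-0.1, 0.1, -0.4]
width: 31.8
gripper_force: 0.0
```

Call:
{"api": "send_rows", "payload": {"series": [[32,[0.15,-0.3,-0.4],[0,0,1]],[32,[0.15,-0.3,-0.5],[0,0,1]],[32,[0,0,-0.6],[0,0,0.45]],[32,[0,0,0],[0,0,0]]]}}

```text
clock: 7.25
eef_pos: [618.7, -117.6, 68.4]
tool_rot: [-3.137, 0.002, 1.028]
force: [-0.1, 0.6, -0.5]
width: 32.4
gripper_force: 0.0
```

```bash
python3 -c "
from h import *
go([620.5,-122,20],59)
d=cam('scene')
for a in arches(d): 
    if 50<a['ext'].min() and a['ext'].max()<70: print(a)
d=cam('top'); save(d,'t1.png',(60,100,400,300),2.2)
for a in arches(d): 
    if 50<a['ext'].min() and a['ext'].max()<70: print(a)
"
```

```text
t 7.25 q [ 0.19  0.83 -0.09  1.7   0.11  0.62 -0.5 ] p [ 618.7 -117.6   68.4] rpy [-1.797e+02  1.000e-01  5.890e+01] F [-0.1  0.6 -0.5] w 32.4 g 0.0
units [ 0.029 -0.073 -0.806] 0.02160837709441239
```

View pics/t1.png

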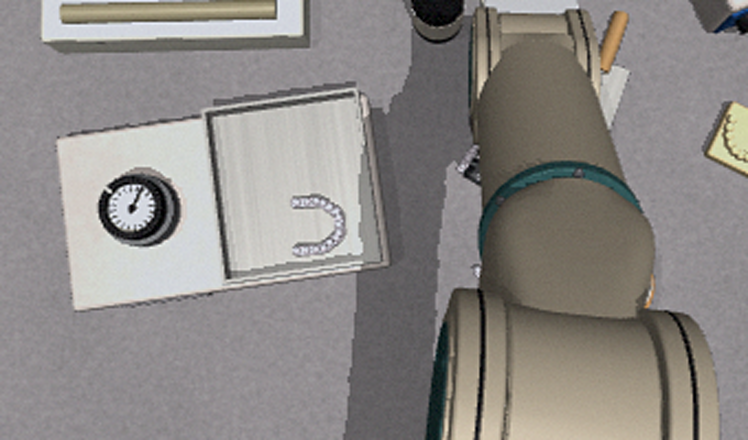

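Call:
{"api": "send_rows", "payload": {"series": [[32,[0.03,-0.07,-0.4],[0,0,0]],[32,[0,0,-0.39],[0,0,0]],[32,[0,0,0],[0,0,0]],[0,[0,0,0],[0,0,0]],[0,[0,0,0],[0,0,0]],[0,[0,0,0],[0,0,0]],[0,[0,0,0],[0,0,0]],[0,[0,0,0.5],[0,0,0]]]}}

```text
clock: 8.35
eef_pos: [621.3, -121.5, 52.1]
tool_rot: [-3.139, 0.001, 1.029]
force: [-0.5, 0.4, -0.6]
width: 9.5
gripper_force: 61.6
```

Call:
{"api": "send_rows", "payload": {"series": [[0,[0,0,0.9],[0,0,0]],[0,[0,0,0.9],[0,0,0]],[0,[0,0,0],[0,0,0]]]}}

```text
clock: 8.72
eef_pos: [626.1, -122.3, 166.4]
tool_rot: [3.132, -0.004, 1.029]
force: [0.1, -0.6, -0.8]
width: 9.7
gripper_force: 61.7
```

```bash
python3 -c "
from h import *
go([620.8,71.7,150],6.7)"
```

```text
t 8.72 q [ 0.21  0.7  -0.1   1.64  0.09  0.8  -0.47] p [ 626.1 -122.3  166.4] rpy [179.4  -0.2  58.9] F [ 0.1 -0.6 -0.8] w 9.7 g 61.7
units [-0.089  3.233 -0.274] -10.446734099691676
```

Call:
{"api": "send_rows", "payload": {"series": [[0,[0,0.32,0],[0,0,-1]],[0,[0,0.32,0],[0,0,-1]],[0,[0,0.32,0],[0,0,-1]],[0,[0,0.32,0],[0,0,-1]],[0,[0,0.32,0],[0,0,-1]],[0,[0,0.32,0],[0,0,-1]],[0,[0,0.32,0],[0,0,-1]],[0,[0,0.32,0],[0,0,-1]]]}}

```text
clock: 9.72
eef_pos: [621.9, 32.5, 160.0]
tool_rot: [-3.141, 0.001, 0.328]
force: [0.7, 0.6, -1.4]
width: 9.7
gripper_force: 61.7
```

Call:
{"api": "send_rows", "payload": {"series": [[0,[0,0.32,0],[0,0,-1]],[0,[0,0.33,0],[0,0,-1]],[0,[0,0.02,-0.27],[0,0,-0.45]],[0,[0,0,0],[0,0,0]]]}}

```text
clock: 10.22
eef_pos: [620.8, 71.0, 142.2]
tool_rot: [3.141, 0.005, 0.117]
force: [0.1, -1.3, 0.1]
width: 9.7
gripper_force: 61.7
```

```bash
python3 -c "
from h import *
go([620.8,71.7,97],6.7)"
```

```text
t 10.22 q [-0.26  0.73  0.17  1.69 -0.17  0.75 -1.46] p [620.8  71.  142.2] rpy [179.9   0.3   6.7] F [ 0.1 -1.3  0.1] w 9.7 g 61.7
units [-0.     0.012 -0.754] -0.0034141998637835513
```

Call:
{"api": "send_rows", "payload": {"series": [[0,[0,0,-0.4],[0,0,0]],[0,[0,0,-0.35],[0,0,0]],[0,[0,0,0],[0,0,0]],[24,[0,0,0],[0,0,0]],[24,[0,0,0],[0,0,0]],[24,[0,0,0.4],[0,0,0]],[24,[0,0,0.6],[0,0,0]]]}}

```text
clock: 11.1
eef_pos: [622.1, 71.9, 160.1]
tool_rot: [3.141, 0.001, 0.117]
force: [-0.2, 0.2, 0.2]
width: 24.2
gripper_force: 0.0
```

Call:
{"api": "send_rows", "payload": {"series": [[32,[-0.23,-0.3,0],[0,0,-1]],[32,[-0.23,-0.3,0],[0,0,-1]],[32,[-0.23,-0.3,0],[0,0,-1]],[32,[-0.23,-0.3,0],[0,0,-1]],[32,[-0.23,-0.3,0],[0,0,-1]],[32,[-0.23,-0.3,0],[0,0,-1]],[32,[-0.23,-0.3,0],[0,0,-1]],[32,[-0.23,-0.3,0],[0,0,-1]]]}}

```text
clock: 12.1
eef_pos: [511.4, -73.1, 159.6]
tool_rot: [-3.142, -0.0, -0.587]
force: [-0.1, -0.5, 0.7]
width: 32.2
gripper_force: 0.0
```

Call:
{"api": "send_rows", "payload": {"series": [[32,[-0.23,-0.3,-0.2],[0,0,-1]],[32,[-0.23,-0.3,-0.3],[0,0,-1]],[32,[-0.24,-0.27,-0.3],[0,0,-1]],[32,[-0.24,-0.26,-0.3],[0,0,-1]],[32,[0,0,-0.4],[0,0,-0.1]],[32,[0,0,0],[0,0,0]]]}}

```text
clock: 12.85
eef_pos: [454.3, -140.2, 68.5]
tool_rot: [3.14, 0.002, -0.942]
force: [-0.5, 0.4, -0.5]
width: 31.8
gripper_force: 0.0
```

```bash
python3 -c "
from h import *
go([454,-140.5,20],-53.8)
d=cam('scene'); 
for a in arches(d): 
    if 45<a['ext'].min() and a['ext'].max()<75: print(a)
save(d,'s2.png',(100,100,400,300),2.5)"
```

```text
t 12.85 q [ 0.06  0.72  0.27  2.14 -0.54  0.35 -1.74] p [ 454.3 -140.2   68.5] rpy [ 1.799e+02  1.000e-01 -5.400e+01] F [-0.5  0.4 -0.5] w 31.8 g 0.0
units [-0.005 -0.006 -0.809] 0.03336412043577184
{'c': array([ 476.3, -125.1]), 'yaw': 0.907, 'bar': array([ 460., -146.]), 'ext': array([64. , 66.6]), 'n': 221, 'px': array([213., 192.]), 'off': 3.5}
{'c': array([ 742.6, -256.4]), 'yaw': -3.032, 'bar': array([ 772.9, -253. ]), 'ext': array([72. , 46.5]), 'n': 261, 'px': array([180., 295.]), 'off': 3.2}
```

View pics/s2.png

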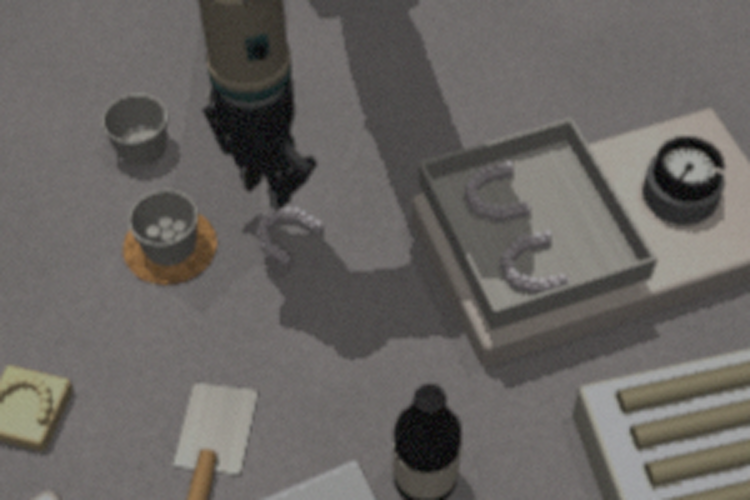

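Call:
{"api": "send_rows", "payload": {"series": [[32,[0,0,-0.4],[0,0,0]],[32,[0,0,-0.39],[0,0,0]],[32,[0,0,0],[0,0,0]],[0,[0,0,0],[0,0,0]],[0,[0,0,0],[0,0,0]],[0,[0,0,0],[0,0,0]],[0,[0,0,0],[0,0,0]],[0,[0,0,0.5],[0,0,0]]]}}

```text
clock: 13.9
eef_pos: [455.0, -139.5, 51.9]
tool_rot: [3.14, 0.002, -0.94]
force: [0.3, -0.5, -0.3]
width: 9.3
gripper_force: 62.3
```

Call:
{"api": "send_rows", "payload": {"series": [[0,[0,0,0.9],[0,0,0]],[0,[0,0,0.9],[0,0,0]],[0,[0.05,0.3,0],[0,0,1]],[0,[0.1,0.4,0],[0,0,1]],[0,[0.1,0.4,0],[0,0,1]],[0,[0.1,0.4,0],[0,0,1]],[0,[0.1,0.4,0],[0,0,1]],[0,[0.1,0.4,0],[0,0,1]]]}}

```text
clock: 14.9
eef_pos: [489.0, -0.1, 159.9]
tool_rot: [3.141, 0.0, -0.41]
force: [0.7, 0.0, -0.7]
width: 9.2
gripper_force: 62.4
```

Call:
{"api": "send_rows", "payload": {"series": [[0,[0.1,0.4,0],[0,0,1]],[0,[0.1,0.4,0],[0,0,1]],[0,[0.1,0.4,0],[0,0,1]],[0,[0.1,0.4,0],[0,0,1]],[0,[0.1,0.4,0],[0,0,1]],[0,[0.1,0.16,0],[0,0,1]],[0,[0,0,0],[0,0,0.1]],[0,[0,0,0],[0,0,0]]]}}

```text
clock: 15.9
eef_pos: [524.5, 127.3, 160.0]
tool_rot: [3.141, 0.001, 0.116]
force: [-0.9, -0.4, -0.3]
width: 8.9
gripper_force: 62.4
```

```bash
python3 -c "
from h import *
go([521.6,127.4,96],6.7)"
```

```text
t 15.9 q [-0.43  0.6   0.22  1.92 -0.2   0.64 -1.55] p [524.5 127.3 160. ] rpy [180.    0.    6.6] F [-0.9 -0.4 -0.3] w 8.9 g 62.4
units [-0.049  0.002 -1.067] 0.01232332403992018
```

Call:
{"api": "send_rows", "payload": {"series": [[0,[-0.05,0,-0.5],[0,0,0]],[0,[0,0,-0.56],[0,0,0]],[0,[0,0,0],[0,0,0]],[24,[0,0,0],[0,0,0]],[24,[0,0,0],[0,0,0]],[24,[0,0,0.4],[0,0,0]],[24,[0,0,0.7],[0,0,0]]]}}

```text
clock: 16.77
eef_pos: [521.3, 127.7, 163.3]
tool_rot: [3.141, 0.001, 0.117]
force: [1.7, -0.1, 0.2]
width: 24.1
gripper_force: 0.0
```

Call:
{"api": "send_rows", "payload": {"series": [[85,[-0.26,-0.72,0],[0,0,-0.88]],[85,[-0.26,-0.72,0],[0,0,-0.88]],[85,[-0.26,-0.72,0],[0,0,-0.88]],[85,[-0.26,-0.72,0],[0,0,-0.88]],[85,[-0.26,-0.72,0],[0,0,-0.88]],[85,[-0.26,-0.72,0],[0,0,-0.88]],[85,[-0.26,-0.72,0],[0,0,-0.88]],[85,[-0.26,-0.72,0],[0,0,-0.88]]]}}

```text
clock: 17.77
eef_pos: [397.1, -219.4, 163.7]
tool_rot: [-3.141, -0.003, -0.5]
force: [0.6, -0.3, 0.6]
width: 84.9
gripper_force: 0.0
```

```bash
python3 -c "
from h import *
go([398,-217.7,160],-28.7)"
```

```text
t 17.77 q [ 0.21  0.51  0.33  2.14 -0.32  0.53 -1.3 ] p [ 397.1 -219.4  163.7] rpy [-1.80e+02 -1.00e-01 -2.86e+01] F [ 0.6 -0.3  0.6] w 84.9 g 0.0
units [ 0.016  0.028 -0.061] -0.010531351094152796
```

Call:
{"api": "send_rows", "payload": {"series": [[85,[0,0,0],[-0.48,-0.877,0]],[85,[0,0,0],[-0.48,-0.877,0]],[85,[0,0,0],[-0.48,-0.877,0]],[85,[0,0,0],[-0.48,-0.877,0]],[85,[0,0,0],[-0.48,-0.877,0]],[85,[0,0,0],[-0.48,-0.877,0]]]}}

```text
clock: 18.52
eef_pos: [412.3, -221.2, 212.8]
tool_rot: [-3.129, -0.352, -0.494]
force: [0.9, 1.1, 0.2]
width: 85.2
gripper_force: 0.0
```

```bash
cat >> h.py <<'E'
from scipy.spatial.transform import Rotation as Ro
def rot(s): return Ro.from_euler('xyz',s['tool_rot']).as_matrix()
E
python3 -c "
from h import *
s=st(); print(rot(s).round(3))"
```

```text
t 18.52 q [ 0.01  0.37  0.56  2.36 -1.1   0.23 -0.51] p [ 412.3 -221.2  212.8] rpy [-179.3  -20.2  -28.3] F [0.9 1.1 0.2] w 85.2 g 0.0
[[ 0.826 -0.47   0.309]
 [-0.445 -0.882 -0.152]
 [ 0.345 -0.012 -0.939]]
```

```bash
cat >> h.py <<'E'
def goR(p,t,y):
    s=st(); t=np.array(t,float);t/=np.linalg.norm(t); y=np.array(y,float); y-=t*(y@t); y/=np.linalg.norm(y)
    R=np.column_stack([np.cross(y,t),y,t]); v=Ro.from_matrix(R@rot(s).T).as_rotvec(degrees=True)
    print('shift',((np.array(p)-s['eef_pos'])/60).round(3),'turn',(v/5).round(3))
def rad(az,tilt): # unit t: tilt deg from straight down toward azimuth
    a,b=np.radians(az),np.radians(tilt); return np.array([np.cos(a)*np.sin(b),np.sin(a)*np.sin(b),-np.cos(b)])
E
python3 -c "
from h import *
goR([512,-280.3,150],rad(-28.7,-50),rad(-118.7,90))"
```

```text
t 18.52 q [ 0.01  0.37  0.56  2.36 -1.1   0.23 -0.51] p [ 412.3 -221.2  212.8] rpy [-179.3  -20.2  -28.3] F [0.9 1.1 0.2] w 85.2 g 0.0
shift [ 1.662 -0.984 -1.047] turn [ 6.564 12.402 -0.027]
```

Call:
{"api": "send_rows", "payload": {"series": [[85,[0.2,-0.12,0],[0.469,0.886,0]],[85,[0.2,-0.12,0],[0.469,0.886,0]],[85,[0.2,-0.12,0],[0.469,0.886,0]],[85,[0.2,-0.12,0],[0.469,0.886,0]],[85,[0.2,-0.12,0],[0.469,0.886,0]],[85,[0.2,-0.12,0],[0.469,0.886,0]],[85,[0.2,-0.12,0],[0.469,0.886,0]],[85,[0.2,-0.12,0],[0.469,0.886,0]]]}}

```text
clock: 19.52
eef_pos: [509.2, -279.0, 212.9]
tool_rot: [-3.135, 0.351, -0.495]
force: [0.7, -1.1, -0.1]
width: 85.4
gripper_force: 0.0
```

Call:
{"api": "send_rows", "payload": {"series": [[85,[0,0,0],[0.469,0.886,0]],[85,[0,0,0],[0.469,0.886,0]],[85,[0,0,0],[0.469,0.886,0]],[85,[0,0,0],[0.469,0.886,0]],[85,[0,0,0],[0.469,0.886,0]],[85,[0,0,0],[0.469,0.886,0]],[85,[0,0,0],[0,0,0]]]}}

```text
clock: 20.4
eef_pos: [506.1, -275.7, 206.8]
tool_rot: [-3.124, 0.857, -0.489]
force: [-0.2, -0.7, 0.7]
width: 84.7
gripper_force: 0.0
```

```bash
python3 -c "
from h import *
goR([512,-280.3,150],rad(-28.7,-50),rad(-118.7,90))
for n in('top','scene'):
  d=cam(n)
  for p,s,c,m in blobs(d,44,60,60,(250,600,-350,-50)):
            q=p[:,:2].astype(np.float32); print(c.round(),[np.round(x,1) for x in cv2.minEnclosingCircle(q)])
save(d,'s3.png',(60,50,420,320),2)"
```

```text
t 20.4 q [ 0.29  1.12  0.49  1.   -0.3   1.96 -1.33] p [ 506.1 -275.7  206.8] rpy [-179.    49.1  -28. ] F [-0.2 -0.7  0.7] w 84.7 g 0.0
shift [ 0.099 -0.077 -0.947] turn [-0.028  0.222  0.011]
[195. 138.] [array([ 306.9, -143.1]), np.float64(37.8)]
[153. 146.] [array([ 310.9, -261.4]), np.float64(39.2)]
[167. 189.] [array([ 455.4, -245.4]), np.float64(36.7)]
```

View pics/s3.png

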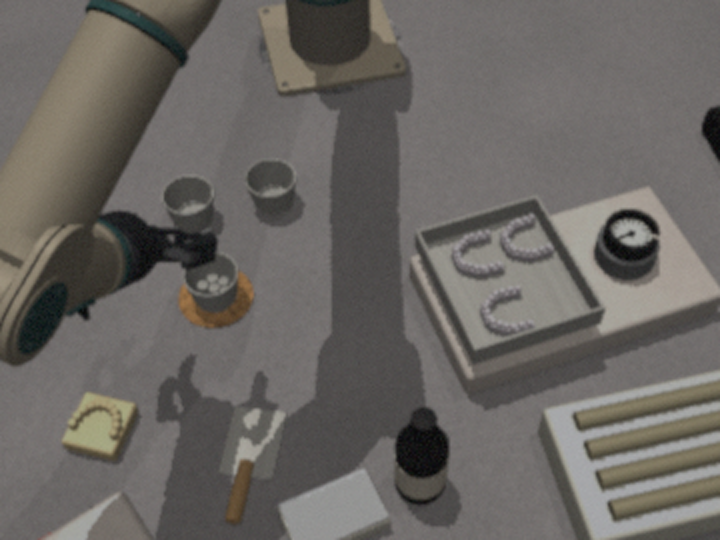

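Call:
{"api": "send_rows", "payload": {"series": [[85,[0,0,0],[0.968,-0.53,0.926]],[85,[0,0,0],[0.968,-0.53,0.926]],[85,[0,0,0],[0.968,-0.53,0.926]],[85,[0,0,0],[0.968,-0.53,0.926]],[85,[0,0,0],[0.968,-0.53,0.926]],[85,[0,0,0],[0.968,-0.53,0.926]],[85,[0,0,0],[0.968,-0.53,0.926]],[85,[0,0,0],[0.968,-0.53,0.926]]]}}

```text
clock: 21.5
eef_pos: [504.4, -278.7, 208.8]
tool_rot: [-2.357, 0.412, 0.67]
force: [-0.4, -0.4, -0.6]
width: 85.0
gripper_force: 0.0
```

Call:
{"api": "send_rows", "payload": {"series": [[85,[0,0,0],[0.968,-0.53,0.926]],[85,[0,0,0],[0.968,-0.53,0.926]],[85,[0,0,0],[0.968,-0.53,0.926]],[85,[0,0,0],[0.968,-0.53,0.926]],[85,[0,0,0],[0.968,-0.53,0.926]],[85,[0,0,0],[0.968,-0.53,0.926]],[85,[0,0,0],[0.968,-0.53,0.926]],[85,[0,0,0],[0.968,-0.53,0.926]]]}}

```text
clock: 22.5
eef_pos: [504.2, -278.8, 208.2]
tool_rot: [-2.311, -0.341, 1.353]
force: [0.5, 0.5, -0.0]
width: 85.0
gripper_force: 0.0
```

Call:
{"api": "send_rows", "payload": {"series": [[85,[0,0,0],[0.968,-0.53,0.926]],[85,[0,0,0],[0.968,-0.53,0.926]],[85,[0,0,0],[0.968,-0.53,0.926]],[85,[0,0,0],[0.968,-0.53,0.926]],[85,[0,0,0],[0.968,-0.53,0.926]],[85,[0,0,0],[0.968,-0.53,0.926]],[85,[0,0,0],[0.968,-0.53,0.926]],[85,[0,0,0],[0.968,-0.53,0.926]]]}}

```text
clock: 23.5
eef_pos: [504.2, -278.7, 208.3]
tool_rot: [-2.984, -0.879, 2.443]
force: [0.3, 0.3, 0.4]
width: 85.0
gripper_force: 0.0
```

```bash
python3 -c "
from h import *
goR([512,-280.3,85.7],rad(-28.7,-48),rad(61.3,90))"
```

```text
t 23.5 q [ 0.5   1.09 -0.09  0.96  0.03  1.98  1.37] p [ 504.2 -278.7  208.3] rpy [-171.   -50.3  140. ] F [0.3 0.3 0.4] w 85.0 g 0.0
shift [ 0.13  -0.027 -2.043] turn [ 0.711 -1.051  0.893]
```

Call:
{"api": "send_rows", "payload": {"series": [[85,[0.03,0.01,-0.65],[0.21,-0.79,0.45]],[85,[0.03,0.01,-0.65],[0.21,-0.79,0.45]],[85,[0,0,-0.65],[0,0,0]],[85,[0,0,0],[0,0,0]]]}}

```text
clock: 24.0
eef_pos: [505.9, -276.9, 88.9]
tool_rot: [-3.141, -0.792, 2.637]
force: [0.3, -0.7, 0.5]
width: 85.0
gripper_force: 0.0
```

```bash
python3 -c "
from h import *
goR([507.7,-277.4,91.1],rad(-28.7,-45),rad(61.3,90))
goR([451.9,-246.8,27.5],rad(-28.7,-45),rad(61.3,90))
"
```

```text
t 24.0 q [ 0.52  1.16 -0.14  1.07  0.06  1.7   1.46] p [ 505.9 -276.9   88.9] rpy [-179.9  -45.4  151.1] F [ 0.3 -0.7  0.5] w 85.0 g 0.0
shift [ 0.029 -0.008  0.037] turn [-0.029 -0.067  0.039]
t 24.0 q [ 0.52  1.16 -0.14  1.07  0.06  1.7   1.46] p [ 505.9 -276.9   88.9] rpy [-179.9  -45.4  151.1] F [ 0.3 -0.7  0.5] w 85.0 g 0.0
shift [-0.901  0.502 -1.023] turn [-0.029 -0.067  0.039]
```

Call:
{"api": "send_rows", "payload": {"series": [[85,[0.03,-0.01,0.04],[-0.03,-0.07,0.04]],[85,[-0.23,0.127,-0.265],[0,0,0]],[85,[-0.23,0.127,-0.265],[0,0,0]],[85,[-0.23,0.127,-0.265],[0,0,0]],[85,[-0.23,0.127,-0.265],[0,0,0]],[85,[0,0,0],[0,0,0]]]}}

```text
clock: 24.75
eef_pos: [455.0, -246.8, 30.7]
tool_rot: [3.135, -0.779, 2.646]
force: [0.8, 0.4, 0.8]
width: 85.2
gripper_force: 0.0
```

```bash
python3 -c "
from h import *
goR([451.9,-246.8,27.5],rad(-28.7,-45),rad(61.3,90))
save(cam('scene'),'s4.png',(100,120,250,240),4)
"
```

```text
t 24.75 q [ 0.53  1.15 -0.15  1.31  0.07  1.47  1.45] p [ 455.  -246.8   30.7] rpy [179.6 -44.7 151.6] F [0.8 0.4 0.8] w 85.2 g 0.0
shift [-0.052 -0.    -0.053] turn [-0.011  0.085 -0.005]
```

View pics/s4.png

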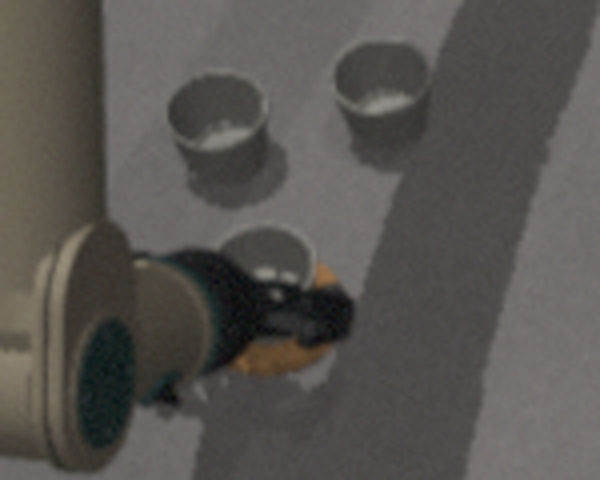

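Call:
{"api": "send_rows", "payload": {"series": [[85,[-0.04,0.01,-0.05],[0,0,0]],[0,[0,0,0],[0,0,0]],[0,[0,0,0],[0,0,0]],[0,[0,0,0],[0,0,0]],[0,[0,0,0],[0,0,0]]]}}

```text
clock: 25.42
eef_pos: [453.8, -246.6, 27.5]
tool_rot: [3.134, -0.777, 2.646]
force: [1.9, -1.2, 5.9]
width: 67.8
gripper_force: 65.3
```

Call:
{"api": "send_rows", "payload": {"series": [[0,[0,0,0.2],[0,0,0]],[0,[0,0,0.4],[0,0,0]],[0,[0,0,0.4],[0,0,0]],[0,[0,0,0],[0,0,0]]]}}

```text
clock: 25.92
eef_pos: [454.3, -246.4, 88.9]
tool_rot: [3.133, -0.774, 2.647]
force: [-0.1, -0.2, -3.1]
width: 67.3
gripper_force: 67.4
```

```bash
python3 -c "
from h import *
st()
save(cam('scene'),'s5.png',(80,90,250,220),4)
"
```

```text
t 25.93 q [ 0.54  1.07 -0.15  1.33  0.07  1.53  1.45] p [ 454.3 -246.4   88.9] rpy [179.5 -44.4 151.7] F [-0.1 -0.2 -3.1] w 67.3 g 67.4
```

View pics/s5.png

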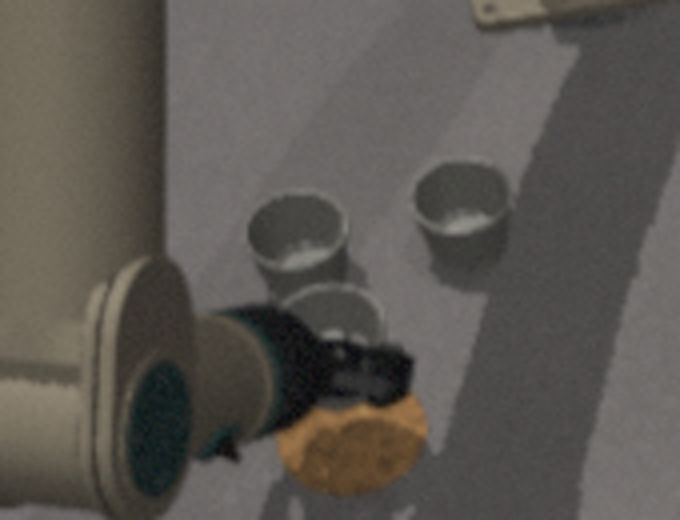

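Call:
{"api": "send_rows", "payload": {"series": [[0,[0,0,0.4],[0,0,0]],[0,[0,0,0.6],[0,0,0]],[0,[0,0.2,0.6],[0,0,0.3]],[0,[0.2,0.4,0.4],[0,0,0.6]],[0,[0.2,0.5,0.2],[0,0,0.6]],[0,[0.2,0.5,0],[0,0,0.6]],[0,[0.2,0.5,0],[0,0,0.6]],[0,[0.2,0.5,0],[0,0,0.6]]]}}

```text
clock: 26.98
eef_pos: [512.9, -88.8, 219.2]
tool_rot: [3.134, -0.78, 2.936]
force: [-0.0, -0.8, -2.1]
width: 67.6
gripper_force: 67.5
```

Call:
{"api": "send_rows", "payload": {"series": [[0,[0.2,0.5,0],[0,0,0.6]],[0,[0.2,0.5,0],[0,0,0.6]],[0,[0.2,0.5,0],[0,0,0.6]],[0,[0.2,0.5,0],[0,0,0.6]],[0,[0.2,0.5,0],[0,0,0.6]],[0,[0.2,0.3,0],[0,0,0.6]],[0,[0.1,0.1,0],[0,0,0.2]],[0,[0,0,0],[0,0,0]]]}}

```text
clock: 27.98
eef_pos: [590.7, 84.1, 218.4]
tool_rot: [3.135, -0.78, -3.018]
force: [-0.3, 0.1, -2.7]
width: 67.3
gripper_force: 67.6
```

```bash
python3 -c "
from h import *
goR([587.8,86.9,180],rad(6.7-90,65),rad(6.7,90))
"
```

```text
t 27.98 q [-0.06  1.06 -0.3   0.95  0.13  1.93  1.37] p [590.7  84.1 218.4] rpy [ 179.6  -44.7 -172.9] F [-0.3  0.1 -2.7] w 67.3 g 67.6
shift [-0.049  0.047 -0.64 ] turn [-14.666 -18.546 -11.827]
```

Call:
{"api": "send_rows", "payload": {"series": [[0,[0,0,0],[-0.733,-0.927,-0.591]],[0,[0,0,0],[-0.733,-0.927,-0.591]],[0,[0,0,0],[-0.733,-0.927,-0.591]],[0,[0,0,0],[-0.733,-0.927,-0.591]],[0,[0,0,0],[-0.733,-0.927,-0.591]]]}}

```text
clock: 28.6
eef_pos: [590.4, 81.6, 219.1]
tool_rot: [-2.82, -0.34, 2.817]
force: [-0.3, 0.1, -2.7]
width: 67.4
gripper_force: 67.8
```

```bash
cat >> h.py <<'E'
def pour():
    goR([587.8,86.9,180],rad(6.7-90,65),rad(6.7,90)); R=rot(sensors.read_state()); c=-R[:,2]*np.cos(np.radians(44.6))+R[:,0]*np.sin(np.radians(44.6)); c2=-R[:,2]*np.cos(np.radians(44.6))-R[:,0]*np.sin(np.radians(44.6)); print('t',R[:,2].round(2),'c',c.round(2),c2.round(2))
E
python3 -c "
from h import *
pour()
"
```

```text
t 28.6 q [-0.16  0.83 -0.16  1.29  0.19  1.5   0.95] p [590.4  81.6 219.1] rpy [-161.6  -19.5  161.4] F [-0.3  0.1 -2.7] w 67.4 g 67.8
shift [-0.043  0.089 -0.652] turn [-10.995 -13.857  -8.816]
t [-0.4  -0.2  -0.89] c [-0.34  0.35  0.87] [ 0.91 -0.07  0.4 ]
```

Call:
{"api": "send_rows", "payload": {"series": [[0,[0,0,-0.08],[-0.733,-0.927,-0.591]],[0,[0,0,-0.08],[-0.733,-0.927,-0.591]],[0,[0,0,-0.08],[-0.733,-0.927,-0.591]],[0,[0,0,-0.08],[-0.733,-0.927,-0.591]],[0,[0,0,-0.08],[-0.733,-0.927,-0.591]]]}}

```text
clock: 29.22
eef_pos: [590.1, 81.8, 195.1]
tool_rot: [-2.714, 0.163, 2.543]
force: [-0.1, 1.4, -2.2]
width: 67.7
gripper_force: 67.7
```

```bash
python3 -c "
from h import *
pour()
"
```

```text
t 29.23 q [-0.42  0.75  0.06  1.55  0.36  1.15  0.37] p [590.1  81.8 195.1] rpy [-155.5    9.4  145.7] F [-0.1  1.4 -2.2] w 67.7 g 67.7
shift [-0.039  0.085 -0.251] turn [-7.328 -9.231 -5.858]
t [-0.11 -0.43 -0.9 ] c [-0.49  0.69  0.53] [ 0.65 -0.09  0.75]
```

Call:
{"api": "send_rows", "payload": {"series": [[0,[0,0,-0.08],[-0.733,-0.927,-0.591]],[0,[0,0,-0.08],[-0.733,-0.927,-0.591]],[0,[0,0,-0.08],[-0.733,-0.927,-0.591]],[0,[0,0,-0.05],[-0.36,-0.46,-0.3]],[0,[0,0,0],[-0.36,-0.46,-0.3]],[0,[0,0,0],[-0.36,-0.46,-0.3]],[0,[0,0,0],[-0.36,-0.46,-0.3]],[0,[0,0,0],[-0.36,-0.46,-0.3]]]}}

```text
clock: 30.22
eef_pos: [590.2, 82.3, 177.5]
tool_rot: [-2.766, 0.722, 2.227]
force: [-0.1, -0.1, -2.4]
width: 67.1
gripper_force: 67.5
```

```bash
python3 -c "
from h import *
pour()
save(cam('scene'),'s6.png',(230,60,450,240),3)
"
```

```text
t 30.23 q [-0.77  0.86  0.36  1.66  0.54  1.04 -0.34] p [590.2  82.3 177.5] rpy [-158.5   41.3  127.6] F [-0.1 -0.1 -2.4] w 67.1 g 67.5
shift [-0.04   0.076  0.042] turn [-3.343 -4.165 -2.601]
t [ 0.08 -0.71 -0.7 ] c [-0.38  0.92  0.03] [0.26 0.09 0.96]
```

View pics/s6.png

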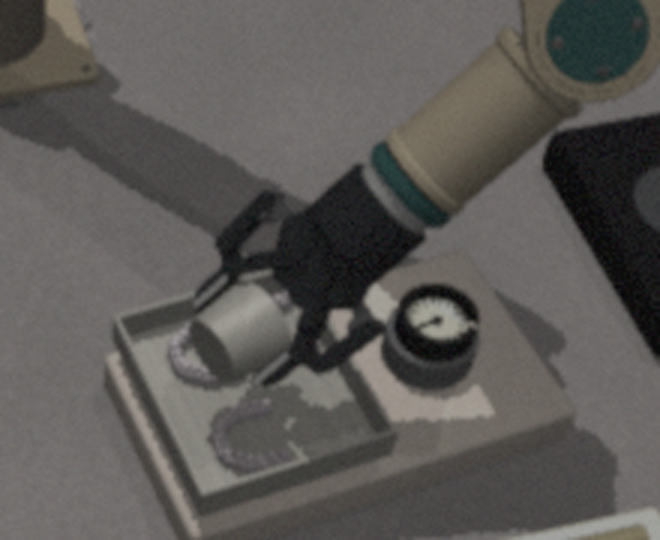

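Call:
{"api": "send_rows", "payload": {"series": [[0,[0,0,-0.1],[0,0,0]],[0,[0,0,-0.1],[-0.36,-0.46,-0.29]],[0,[0,0,-0.1],[-0.36,-0.46,-0.29]],[0,[0,0,0],[-0.36,-0.46,-0.29]],[0,[0,0,0],[-0.36,-0.46,-0.29]],[0,[0,0,0],[-0.36,-0.46,-0.29]],[0,[0,0,0],[-0.36,-0.46,-0.29]],[0,[0,0,0],[-0.36,-0.46,-0.29]]]}}

```text
clock: 31.28
eef_pos: [590.8, 83.4, 158.8]
tool_rot: [-2.997, 1.047, 1.869]
force: [0.3, -0.2, -3.2]
width: 67.2
gripper_force: 67.5
```

Call:
{"api": "send_rows", "payload": {"series": [[0,[0,0,0],[-0.36,-0.46,-0.29]],[0,[0,0,0],[-0.36,-0.46,-0.29]],[0,[0,0,0],[0,0,0]],[0,[0,0,0],[0,0,0]]]}}

```text
clock: 31.78
eef_pos: [590.9, 83.5, 159.2]
tool_rot: [-3.134, 1.125, 1.699]
force: [1.2, -0.2, -3.6]
width: 66.9
gripper_force: 67.7
```

```bash
python3 -c "
from h import *
pour()
save(cam('scene'),'s7.png',(230,60,450,240),3)
"
```

```text
t 31.77 q [-0.95  1.11  0.57  1.59  0.54  1.14 -0.79] p [590.9  83.5 159.2] rpy [-179.6   64.5   97.3] F [ 1.2 -0.2 -3.6] w 66.9 g 67.7
shift [-0.052  0.057  0.347] turn [-0.103 -0.05  -0.05 ]
t [ 0.11 -0.9  -0.43] c [-0.12  0.94 -0.33] [-0.04  0.34  0.94]
```

View pics/s7.png

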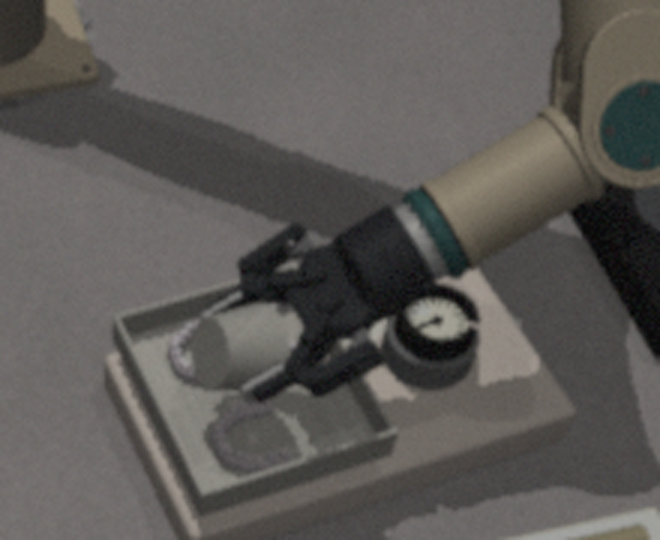

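Call:
{"api": "send_rows", "payload": {"series": [[0,[0,0,0.1],[-0.99,-0.12,0]],[0,[0,0,0.1],[-0.99,-0.12,0]],[0,[0,0,0.1],[-0.99,-0.12,0]],[0,[0,0,0.1],[-0.99,-0.12,0]],[0,[0,0,0],[0,0,0]]]}}

```text
clock: 32.45
eef_pos: [590.6, 84.4, 182.0]
tool_rot: [-3.09, 1.474, 1.743]
force: [-0.3, -0.6, -1.7]
width: 67.1
gripper_force: 67.9
```

```bash
python3 -c "
from h import *
pour()
"
```

```text
t 32.45 q [-1.03  1.29  0.66  1.51  0.62  1.33 -0.84] p [590.6  84.4 182. ] rpy [-177.1   84.4   99.9] F [-0.3 -0.6 -1.7] w 67.1 g 67.9
shift [-0.047  0.041 -0.033] turn [ 3.87   0.408 -0.064]
t [ 0.12 -0.99 -0.1 ] c [-0.1   0.77 -0.63] [-0.07  0.64  0.77]
```

Call:
{"api": "send_rows", "payload": {"series": [[0,[0,0.25,0],[0,0,0]],[0,[0,-0.25,0],[0,0,0]],[0,[0,0.25,0],[0,0,0]],[0,[0,-0.25,0],[0,0,0]],[0,[0,0.25,0],[0,0,0]],[0,[0,-0.25,0],[0,0,0]],[0,[0,0,0],[0,0,0]]]}}

```text
clock: 33.33
eef_pos: [590.4, 82.9, 183.6]
tool_rot: [-3.105, 1.475, 1.726]
force: [-0.6, -0.9, -0.9]
width: 67.4
gripper_force: 67.8
```

```bash
python3 -c "
from h import *
pour()
save(cam('scene'),'s8.png',(260,70,450,230),3.5)
"
```

```text
t 33.33 q [-1.03  1.29  0.66  1.52  0.62  1.33 -0.84] p [590.4  82.9 183.6] rpy [-177.9   84.5   98.9] F [-0.6 -0.9 -0.9] w 67.4 g 67.8
shift [-0.043  0.067 -0.06 ] turn [ 3.885  0.421 -0.031]
t [ 0.12 -0.99 -0.1 ] c [-0.09  0.77 -0.63] [-0.07  0.64  0.77]
```

View pics/s8.png

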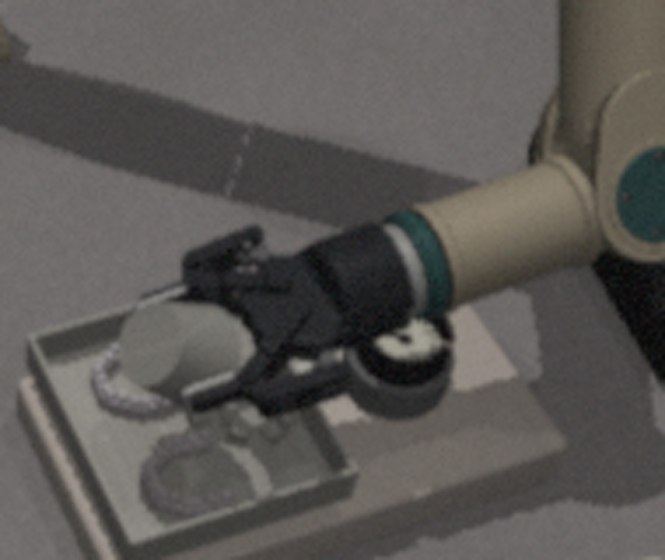

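Call:
{"api": "send_rows", "payload": {"series": [[0,[0,0.2,0.3],[0,0,0]],[0,[0,-0.2,-0.3],[0,0,0]],[0,[0,0.2,0.3],[0,0,0]],[0,[0,-0.2,-0.3],[0,0,0]],[0,[0,0.2,0.3],[0,0,0]],[0,[0,-0.2,-0.3],[0,0,0]],[0,[0,0,0.5],[0,0,0]],[0,[0,0,0.5],[0,0,0]]]}}

```text
clock: 34.38
eef_pos: [590.6, 84.0, 243.3]
tool_rot: [-3.095, 1.475, 1.739]
force: [-0.2, 0.2, -1.1]
width: 67.7
gripper_force: 67.8
```

```bash
python3 -c "
from h import *
goR([560,60,230],rad(6.7,-44.6),rad(96.7,90))
"
```

```text
t 34.38 q [-1.04  1.2   0.69  1.54  0.65  1.36 -0.79] p [590.6  84.  243.3] rpy [-177.3   84.5   99.6] F [-0.2  0.2 -1.1] w 67.7 g 67.8
shift [-0.51  -0.399 -0.222] turn [16.957 21.512  9.149]
```

Call:
{"api": "send_rows", "payload": {"series": [[0,[0,0,0],[0.771,0.978,0.416]],[0,[0,0,0],[0.771,0.978,0.416]],[0,[0,0,0],[0.771,0.978,0.416]],[0,[0,0,0],[0.771,0.978,0.416]],[0,[0,0,0],[0.771,0.978,0.416]],[0,[0,0,0],[0.771,0.978,0.416]],[0,[0,0,0],[0.771,0.978,0.416]],[0,[0,0,0],[0.771,0.978,0.416]]]}}

```text
clock: 35.38
eef_pos: [590.4, 83.9, 243.3]
tool_rot: [-2.555, 0.62, 2.564]
force: [-0.0, -0.5, -1.5]
width: 67.2
gripper_force: 67.8
```

Call:
{"api": "send_rows", "payload": {"series": [[0,[0,0,0],[0.771,0.978,0.416]],[0,[0,0,0],[0.771,0.978,0.416]],[0,[0,0,0],[0.771,0.978,0.416]],[0,[0,0,0],[0.771,0.978,0.416]],[0,[0,0,0],[0.771,0.978,0.416]],[0,[0,0,0],[0.771,0.978,0.416]],[0,[0,0,0],[0.771,0.978,0.416]],[0,[0,0,0],[0.771,0.978,0.416]]]}}

```text
clock: 36.38
eef_pos: [590.4, 83.2, 243.2]
tool_rot: [-2.745, -0.228, 2.832]
force: [-0.6, -0.8, -1.6]
width: 67.6
gripper_force: 67.9
```

Call:
{"api": "send_rows", "payload": {"series": [[0,[-0.1,-0.1,0],[0.771,0.978,0.416]],[0,[-0.1,-0.1,0],[0.771,0.978,0.416]],[0,[-0.1,-0.1,0],[0.771,0.978,0.416]],[0,[-0.1,-0.1,0],[0.771,0.978,0.416]],[0,[-0.1,-0.1,0],[0.771,0.978,0.416]],[0,[-0.1,-0.1,0],[0.771,0.978,0.416]],[0,[0,0,0],[0,0,0]]]}}

```text
clock: 37.25
eef_pos: [554.6, 46.0, 241.2]
tool_rot: [-3.137, -0.783, -3.032]
force: [-0.0, -0.0, -1.2]
width: 67.4
gripper_force: 68.0
```

```bash
python3 -c "
from h import *
pour()
goR([454,-246.5,100],rad(-28.7,-44.6),rad(61.3,90))
d=cam('top'); save(d,'t2.png',(100,140,360,260),3)
"
```

```text
t 37.25 q [-0.04  0.96 -0.19  1.12  0.09  1.86  1.45] p [554.6  46.  241.2] rpy [-179.7  -44.9 -173.7] F [-0.  -0.  -1.2] w 67.4 g 68.0
shift [ 0.553  0.681 -1.02 ] turn [-14.667 -18.535 -11.685]
t [-0.7  -0.08 -0.71] c [0. 0. 1.] [0.99 0.11 0.01]
t 37.25 q [-0.04  0.96 -0.19  1.12  0.09  1.86  1.45] p [554.6  46.  241.2] rpy [-179.7  -44.9 -173.7] F [-0.  -0.  -1.2] w 67.4 g 68.0
shift [-1.677 -4.876 -2.354] turn [ 0.026 -0.058 -7.033]
```

View pics/t2.png

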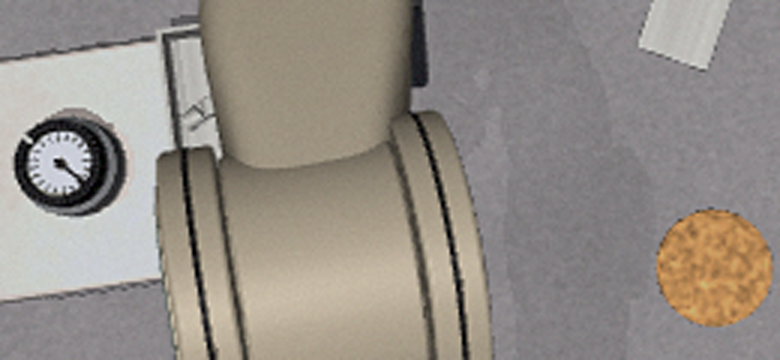

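Call:
{"api": "send_rows", "payload": {"series": [[0,[-0.1,-0.4,0],[0,0,-0.7]],[0,[-0.17,-0.5,0],[0,0,-0.7]],[0,[-0.17,-0.5,0],[0,0,-0.7]],[0,[-0.17,-0.5,0],[0,0,-0.7]],[0,[-0.17,-0.5,0],[0,0,-0.7]],[0,[-0.17,-0.5,0],[0,0,-0.7]],[0,[-0.17,-0.5,0],[0,0,-0.7]],[0,[-0.17,-0.5,0],[0,0,-0.7]]]}}

```text
clock: 38.3
eef_pos: [477.4, -186.0, 243.7]
tool_rot: [-3.14, -0.777, 2.766]
force: [-0.1, 0.5, -0.4]
width: 67.4
gripper_force: 68.0
```

Call:
{"api": "send_rows", "payload": {"series": [[0,[-0.17,-0.5,-0.4],[0,0,-0.7]],[0,[-0.17,-0.4,-0.6],[0,0,-0.7]],[0,[-0.05,-0.08,-0.7],[0,0,0]],[0,[0,0,-0.6],[0,0,0]],[0,[0,0,-0.4],[0,0,0]],[0,[0,0,0],[0,0,0]]]}}

```text
clock: 39.05
eef_pos: [453.7, -243.6, 80.2]
tool_rot: [-3.141, -0.782, 2.647]
force: [-0.4, 0.5, -0.9]
width: 67.2
gripper_force: 68.0
```

```bash
python3 -c "
from h import *
goR([453.8,-246.6,28],rad(-28.7,-44.6),rad(61.3,90))
"
```

```text
t 39.05 q [ 0.48  1.08 -0.04  1.33  0.    1.52  1.52] p [ 453.7 -243.6   80.2] rpy [-180.   -44.8  151.7] F [-0.4  0.5 -0.9] w 67.2 g 68.0
shift [ 0.002 -0.05  -0.871] turn [-0.015 -0.04  -0.078]
```

Now inspect the cup and pan numerically and by one picture before setting down.

```bash
python3 - <<'E'
from h import *
a=cam('scene'); b=cam('top')
A=a['img'][90:230,90:290,::-1]; B=b['img'][140:260,100:260,::-1]; C=a['img'][100:240,270:420,::-1]
r=lambda i,w,h:cv2.resize(i,(w,h),interpolation=cv2.INTER_CUBIC)
cv2.imwrite('pics/mix.png',np.vstack([np.hstack([r(A,400,280),r(C,400,280)]),r(B,800,320)[:,:800]])[:600])
E
```

```text
(no output)
```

View pics/mix.png

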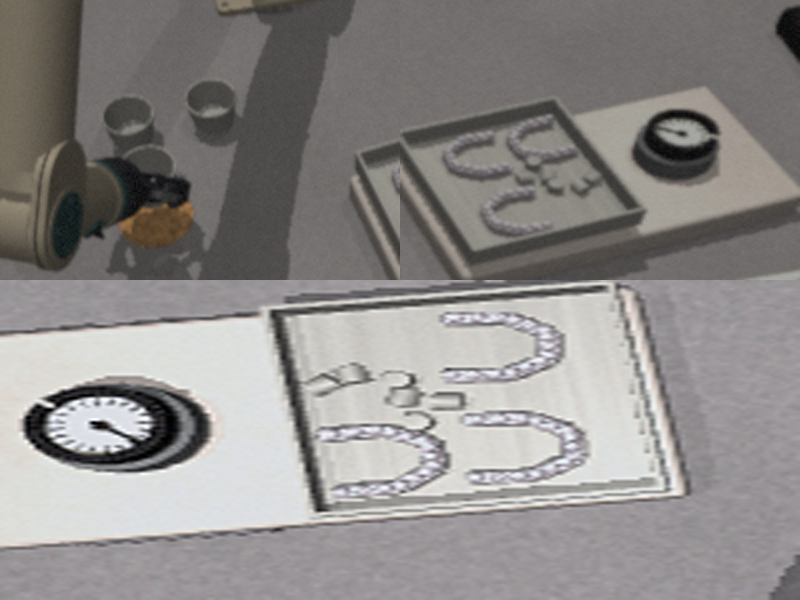

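Call:
{"api": "send_rows", "payload": {"series": [[0,[0,-0.05,-0.4],[0,0,0]],[0,[0,0,-0.3],[0,0,0]],[0,[0,0,-0.15],[0,0,0]],[0,[0,0,0],[0,0,0]]]}}

```text
clock: 39.65
eef_pos: [453.6, -247.3, 29.1]
tool_rot: [-3.141, -0.782, 2.646]
force: [0.7, 0.4, -0.4]
width: 67.0
gripper_force: 68.0
```

Call:
{"api": "send_rows", "payload": {"series": [[0,[0,0,-0.03],[0,0,0]],[85,[0,0,0],[0,0,0]],[85,[0,0,0],[0,0,0]],[85,[0,0,0],[0,0,0]],[85,[0,0,0],[0,0,0]]]}}

```text
clock: 40.28
eef_pos: [454.1, -247.5, 28.3]
tool_rot: [-3.141, -0.78, 2.646]
force: [-0.6, 0.1, -0.0]
width: 85.1
gripper_force: 0.0
```

```bash
python3 -c "
from h import *
goR([453.8,-246.6,28],rad(-28.7,-44.6),rad(61.3,90))
"
```

```text
t 40.27 q [ 0.48  1.15 -0.04  1.31  0.01  1.46  1.52] p [ 454.1 -247.5   28.3] rpy [-180.   -44.7  151.6] F [-0.6  0.1 -0. ] w 85.1 g 0.0
shift [-0.004  0.016 -0.005] turn [-0.007 -0.015 -0.067]
```

Call:
{"api": "send_rows", "payload": {"series": [[85,[0.15,-0.085,0.177],[0,0,0]],[85,[0.25,-0.14,0.29],[0,0,0]],[85,[0.25,-0.14,0.29],[0,0,0]],[85,[0.25,-0.14,0.29],[0,0,0]],[85,[0.25,-0.14,0.5],[0,0,0]],[85,[0,0,0.9],[0,0,0]],[85,[0,0,0.5],[0,0,0]],[85,[0,0,0],[0,0,0]]]}}

```text
clock: 41.28
eef_pos: [524.6, -287.1, 208.4]
tool_rot: [3.142, -0.773, 2.646]
force: [0.3, 0.3, -0.8]
width: 85.1
gripper_force: 0.0
```

```bash
cat >> h.py <<'E'
def dial(d,c=(549.7,281.5)):
    g=cv2.cvtColor(d['img'],cv2.COLOR_RGB2GRAY).astype(np.float32); S=6; yaw=np.radians(6.7)
    out={}
    # recentre using bezel ring points from depth
    for p,s,cc,m in blobs(d,97,108,100,(500,600,230,330)):
        c=np.array(cv2.minEnclosingCircle(p[:,:2].astype(np.float32))[0]); out['c']=c.round(1)
    th=np.radians(np.arange(0,360,1.0)) # clockwise from scale +x
    def prof(r0,r1,z):
        acc=[]
        for r in np.arange(r0,r1,1.0):
            uv=np.array([proj(d,[c[0]+r*np.cos(yaw-t),c[1]+r*np.sin(yaw-t),z]) for t in th],np.float32)
            acc.append(cv2.remap(g,uv[:,0],uv[:,1],cv2.INTER_LINEAR).ravel())
        return np.array(acc).mean(0)
    k=np.ones(9)/9; sm=lambda x:np.convolve(np.r_[x[-4:],x,x[:4]],k,'valid')
    def peak(x):
        i=int(x.argmax()); j=np.arange(i-8,i+9); w=x[j%360]; w=np.clip(w-(w.max()+np.median(x))/2,0,None); return round(float((j*w).sum()/w.sum()),1)
    n=sm(-prof(8,16,92)); z=sm(prof(27,32,102)); out['needle']=peak(n); out['zero']=peak(z)
    out['contrast']=[round(float(x.max()-np.median(x)),1) for x in(n,z)]
    return out
E
python3 - <<'E'
from h import *
st()
for n in('top','scene'):
    d=cam(n); print(n,dial(d))
    P=cloud(d); 
    for p,s,c,m in blobs(d,44,60,60,(250,600,-350,-50)):
        (x,y),r=cv2.minEnclosingCircle(p[:,:2].astype(np.float32))
        i=(np.hypot(P[...,0]-x,P[...,1]-y)<20); print(c.round(),round(x,1),round(y,1),round(r,1),'inner z',np.percentile(P[i][:,2],[5,50,95]).round(1), d['img'][i].max(-1).max())
E
```

```text
t 41.27 q [ 0.48  1.05 -0.03  0.97 -0.    1.89  1.53] p [ 524.6 -287.1  208.4] rpy [180.  -44.3 151.6] F [ 0.3  0.3 -0.8] w 85.1 g 0.0
top {'c': array([549.5, 280. ]), 'needle': 136.2, 'zero': 316.7, 'contrast': [141.7, 133.4]}
[344. 228.] 456.8 -250.6 35.6 inner z [  7.  642.2 655.3] 232
[303. 293.] 308.0 -147.2 35.7 inner z [  4.  574.3 589.8] 238
scene {'c': array([547.8, 283.7]), 'needle': 130.2, 'zero': 317.6, 'contrast': [55.6, 54.1]}
[195. 138.] 305.7 -141.9 39.2 inner z [1.8 4.8 8.6] 145
[153. 146.] 311.4 -258.2 36.8 inner z [1.7 5.  6.9] 137
[168. 189.] 457.0 -245.7 36.5 inner z [ 3.   7.2 11. ] 154
```

```bash
python3 -c "
from h import *
goR([548.7,281.8,200],[0,0,-1],rad(115,90))
"
```

```text
t 41.38 q [ 0.48  1.06 -0.03  0.97 -0.    1.89  1.53] p [ 523.2 -286.3  205.2] rpy [-180.   -44.6  151.6] F [-0.3  0.5 -0.6] w 84.8 g 0.0
shift [ 0.424  9.469 -0.086] turn [-0.271 -9.242 10.111]
```

Call:
{"api": "send_rows", "payload": {"series": [[85,[0.04,0.6,0.1],[-0.025,-0.84,0.92]],[85,[0.04,0.86,0.1],[-0.025,-0.84,0.92]],[85,[0.04,0.86,0.1],[-0.025,-0.84,0.92]],[85,[0.04,0.86,0],[-0.025,-0.84,0.92]],[85,[0.04,0.86,0],[-0.025,-0.84,0.92]],[85,[0.04,0.86,0],[-0.025,-0.84,0.92]],[85,[0.04,0.86,0],[-0.025,-0.84,0.92]],[85,[0.04,0.86,0],[-0.025,-0.84,0.92]]]}}

```text
clock: 42.38
eef_pos: [541.6, 112.6, 222.0]
tool_rot: [3.067, -0.207, -2.936]
force: [0.6, 0.0, -0.3]
width: 85.1
gripper_force: 0.0
```

Call:
{"api": "send_rows", "payload": {"series": [[85,[0.04,0.86,0],[-0.025,-0.84,0.92]],[85,[0.04,0.86,0],[-0.025,-0.84,0.92]],[85,[0.02,0.86,-0.3],[-0.025,-0.84,0.92]],[85,[0,0.27,0],[0,0,0]],[85,[0,0,0],[0,0,0]]]}}

```text
clock: 43.0
eef_pos: [547.6, 282.8, 203.9]
tool_rot: [-3.141, -0.003, -2.703]
force: [0.1, -0.4, -0.2]
width: 85.0
gripper_force: 0.0
```

```bash
python3 -c "
from h import *
goR([548.7,281.8,97],[0,0,-1],rad(115,90))
"
```

```text
t 43.0 q [-0.35  0.64 -0.28  1.65  0.22  0.88  1.29] p [547.6 282.8 203.9] rpy [-180.    -0.2 -154.9] F [ 0.1 -0.4 -0.2] w 85.0 g 0.0
shift [ 0.019 -0.016 -1.782] turn [ 0.02  -0.031 -0.026]
```

Call:
{"api": "send_rows", "payload": {"series": [[85,[0.02,-0.015,-0.6],[0,0,0]],[85,[0,0,-0.6],[0,0,0]],[85,[0,0,-0.4],[0,0,0]],[85,[0,0,-0.18],[0,0,0]],[85,[0,0,0],[0,0,0]]]}}

```text
clock: 43.62
eef_pos: [549.9, 279.4, 97.7]
tool_rot: [-3.14, -0.002, -2.707]
force: [0.1, -0.6, -0.1]
width: 85.3
gripper_force: 0.0
```

Call:
{"api": "send_rows", "payload": {"series": [[60,[0,0,0],[0,0,0]],[60,[0,0,0],[0,0,0]],[60,[0,0,0],[0,0,0]],[60,[0,0,0],[0,0,0]]]}}

```text
clock: 44.12
eef_pos: [550.2, 281.5, 100.1]
tool_rot: [-3.141, 0.001, -2.705]
force: [-0.9, -1.4, 6.1]
width: 66.0
gripper_force: 66.1
```

```bash
python3 -c "
from h import *
goR([548.7,281.8,97],[0,0,-1],rad(115,90))
"
```

```text
t 44.12 q [-0.37  0.78 -0.24  1.73  0.27  0.67  1.25] p [550.2 281.5 100.1] rpy [-1.80e+02  1.00e-01 -1.55e+02] F [-0.9 -1.4  6.1] w 66.0 g 66.1
shift [-0.025  0.005 -0.051] turn [-0.001  0.017 -0.002]
```

Call:
{"api": "send_rows", "payload": {"series": [[60,[0,0,0.03],[0,0,-1]],[60,[0,0,0],[0,0,-1]],[60,[0,0,0],[0,0,-1]],[60,[0,0,0],[0,0,-1]],[60,[0,0,0],[0,0,-1]],[60,[0,0,0],[0,0,-1]],[60,[0,0,0],[0,0,-1]],[60,[0,0,0],[0,0,-1]]]}}

```text
clock: 45.12
eef_pos: [550.1, 281.7, 100.2]
tool_rot: [3.14, 0.0, 2.878]
force: [1.9, 1.7, -7.1]
width: 65.3
gripper_force: 70.7
```

```bash
python3 -c "
from h import *
st(); print(dial(cam('scene')),dial(cam('top')))
"
```

```text
t 45.12 q [-0.49  0.77 -0.05  1.73  0.06  0.64  0.74] p [550.1 281.7 100.2] rpy [179.9   0.  164.9] F [ 1.9  1.7 -7.1] w 65.3 g 70.7
{'c': array([549.2, 283.2]), 'needle': 139.9, 'zero': 356.1, 'contrast': [29.0, 37.4]} {'needle': 340.6, 'zero': 107.9, 'contrast': [9.2, 41.4]}
```

Call:
{"api": "send_rows", "payload": {"series": [[60,[0,0,0],[0,0,-1]],[60,[0,0,0],[0,0,-1]],[60,[0,0,0],[0,0,-1]],[60,[0,0,0],[0,0,-1]],[60,[0,0,0],[0,0,-1]],[60,[0,0,0],[0,0,-1]],[60,[0,0,0],[0,0,-1]],[60,[0,0,0],[0,0,-1]]]}}

```text
clock: 46.22
eef_pos: [550.3, 281.9, 100.2]
tool_rot: [3.14, -0.001, 2.182]
force: [3.5, 1.4, -6.0]
width: 65.3
gripper_force: 70.6
```

Call:
{"api": "send_rows", "payload": {"series": [[60,[0,0,0],[0,0,-1]],[60,[0,0,0],[0,0,-1]],[60,[0,0,0],[0,0,-1]],[60,[0,0,0],[0,0,-1]],[60,[0,0,0],[0,0,-1]],[60,[0,0,0],[0,0,-1]],[60,[0,0,0],[0,0,-1]],[60,[0,0,0],[0,0,-1]]]}}

```text
clock: 47.22
eef_pos: [550.6, 282.0, 100.3]
tool_rot: [3.14, -0.003, 1.484]
force: [4.0, 1.0, -7.1]
width: 65.2
gripper_force: 70.6
```

Call:
{"api": "send_rows", "payload": {"series": [[60,[0,0,0],[0,0,-1]],[60,[0,0,0],[0,0,-1]],[60,[0,0,0],[0,0,-1]],[60,[0,0,0],[0,0,-1]],[60,[0,0,0],[0,0,-1]],[60,[0,0,0],[0,0,-1]],[60,[0,0,0],[0,0,-1]],[60,[0,0,0],[0,0,-1]]]}}

```text
clock: 48.22
eef_pos: [550.8, 281.9, 100.2]
tool_rot: [3.141, -0.004, 0.785]
force: [4.6, 1.8, -7.4]
width: 65.8
gripper_force: 70.6
```

Call:
{"api": "send_rows", "payload": {"series": [[60,[0,0,0],[0,0,-1]],[60,[0,0,0],[0,0,-1]],[60,[0,0,0],[0,0,-1]],[60,[0,0,0],[0,0,0]],[60,[0,0,0],[0,0,0]]]}}

```text
clock: 48.85
eef_pos: [550.9, 281.8, 100.3]
tool_rot: [3.142, -0.004, 0.527]
force: [5.9, 1.7, -6.2]
width: 65.9
gripper_force: 70.7
```

```bash
python3 -c "
from h import *
st(); print(dial(cam('scene')))
"
```

```text
t 48.85 q [-0.86  0.85  0.59  1.74 -0.66  0.75 -0.98] p [550.9 281.8 100.3] rpy [180.   -0.2  30.2] F [ 5.9  1.7 -6.2] w 65.9 g 70.7
{'c': array([553.3, 280.2]), 'needle': 127.0, 'zero': 56.5, 'contrast': [65.2, 28.9]}
```

Call:
{"api": "send_rows", "payload": {"series": [[85,[0,0,0],[0,0,0]],[85,[0,0,0],[0,0,0]],[85,[0,0,0],[0,0,0]],[85,[0,0,0.4],[0,0,0]],[85,[0,0,0.8],[0,0,0]],[85,[0,0,0.8],[0,0,0]],[85,[0,-0.5,0],[0,0,0]],[85,[0,-0.8,0],[0,0,0]]]}}

```text
clock: 49.9
eef_pos: [549.3, 204.3, 220.6]
tool_rot: [-3.14, -0.003, 0.529]
force: [0.5, -0.4, -0.1]
width: 85.0
gripper_force: 0.0
```

Call:
{"api": "send_rows", "payload": {"series": [[85,[0,-0.9,0],[0,0,0]],[85,[0,-0.9,0],[0,0,0]],[85,[0,-0.9,0],[0,0,0]],[85,[0,-0.9,0],[0,0,0]],[85,[0,-0.9,0],[0,0,0]],[85,[0,-0.9,0],[0,0,0]],[85,[0,-0.9,0],[0,0,0]],[85,[0,0,0],[0,0,0]]]}}

```text
clock: 50.9
eef_pos: [548.1, -181.2, 220.9]
tool_rot: [3.138, 0.0, 0.516]
force: [0.0, 1.3, -0.5]
width: 84.6
gripper_force: 0.0
```

```bash
python3 -c "
from h import *
st()
for n in('top','scene'):
  d=cam(n); print(dial(d), dial(cam(n)))
  for p,s,c,m in blobs(d,44,60,60,(250,600,-350,-50)): print(c.round(),[np.round(x,1) for x in cv2.minEnclosingCircle(p[:,:2].astype(np.float32))])
d=cam('top'); g=d['img'][150:235,75:245,::-1]
cv2.imwrite('pics/fin.png',cv2.resize(g,None,fx=4.7,fy=4.7,interpolation=cv2.INTER_CUBIC))
"
```

```text
t 50.9 q [-0.14  0.64  0.66  1.77 -0.49  0.9  -0.32] p [ 548.1 -181.2  220.9] rpy [179.8   0.   29.5] F [ 0.   1.3 -0.5] w 84.6 g 0.0
{'c': array([549.7, 279.9]), 'needle': 137.2, 'zero': 132.2, 'contrast': [137.0, 131.1]} {'c': array([550.1, 279.9]), 'needle': 138.8, 'zero': 132.8, 'contrast': [136.3, 132.9]}
[351. 290.] [array([ 311.9, -262.1]), np.float64(35.9)]
{'c': array([548.7, 283.2]), 'needle': 136.0, 'zero': 133.5, 'contrast': [56.5, 58.4]} {'c': array([548.5, 282.7]), 'needle': 137.0, 'zero': 133.7, 'contrast': [56.7, 58.5]}
[152. 145.] [array([ 311.4, -258.9]), np.float64(36.6)]
[163. 188.] [array([ 456.3, -248.1]), np.float64(37.4)]
```

View pics/fin.png

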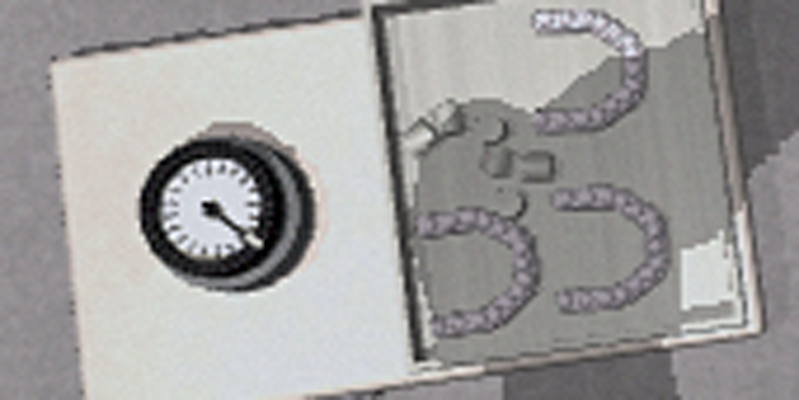

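```bash
python3 - <<'E'
from h import *
for n in('top','scene','top','scene'):
    d=cam(n); c=dial(d)['c']; g=cv2.cvtColor(d['img'],cv2.COLOR_RGB2GRAY)
    v,u=np.mgrid[:384,:512]; 
    def pts(z): 
        M=np.linalg.inv(d['world_to_cam']); r=np.stack([(u-d['cx'])/d['f'],(v-d['cy'])/d['f'],np.ones_like(u,float)],-1)@M[:3,:3].T
        return (M[:3,3]+r*((z-M[2,3])/r[...,2])[...,None])[...,:2]
    P=pts(92); Q=pts(102); R=np.hypot(*(P-c).transpose(2,0,1)); R2=np.hypot(*(Q-c).transpose(2,0,1))
    face=np.percentile(g[R<20],75)
    m=((g<face*.6)&(R<18)).astype(np.uint8); k,l,s,_=cv2.connectedComponentsWithStats(m)
    i=1+s[1:,4].argmax(); m=l==i; w=(face-g[m].astype(float)); p=P[m]; mu=(p*w[:,None]).sum(0)/w.sum(); C=((p-mu)*w[:,None]).T@(p-mu); e=np.linalg.eigh(C)[1][:,1]
    dark=np.percentile(g[(R2>27)&(R2<33)],30); zm=(R2>25.5)&(R2<34)&(g>dark+ .5*(g[(R2>27)&(R2<32)].max()-dark)); wz=g[zm].astype(float)-dark; q=(Q[zm]*wz[:,None]).sum(0)/wz.sum()
    if e@(q-mu)<0:e=-e
    yaw=np.radians(6.7); cw=lambda a:np.degrees(yaw-np.arctan2(a[1],a[0]))%360
    perp=np.array([e[1],-e[0]]) # clockwise side
    print(n,len(p),'needle dir',cw(e).round(1),'zero from c',cw(q-c).round(1),'r',np.hypot(*(q-c)).round(1),'n',zm.sum(),'sideways(cw+)',((q-mu)@perp).round(2),'centre off line',((c-mu)@perp).round(2))
E
```

```text
top 22 needle dir 134.4 zero from c 126.6 r 25.0 n 7 sideways(cw+) -3.76 centre off line -0.4
scene 6 needle dir 102.8 zero from c 161.2 r 3.2 n 62 sideways(cw+) 2.78 centre off line 0.08
top 22 needle dir 134.4 zero from c 111.5 r 22.3 n 10 sideways(cw+) -8.78 centre off line -0.11
scene 6 needle dir 284.3 zero from c 253.8 r 2.1 n 45 sideways(cw+) 0.89 centre off line 1.97
```

```bash
cat > m.py <<'E'
from h import *
def side(n,a0=134,K=4,c=None):
    ds=[cam(n) for _ in range(K)]; d=ds[0]; g=np.mean([cv2.cvtColor(x['img'],cv2.COLOR_RGB2GRAY).astype(np.float32) for x in ds],0)
    c=np.mean([dial(x)['c'] for x in ds],0); yaw=np.radians(6.7)
    def ring(r,z,sgn,hw):
        t=np.radians(np.arange(a0-hw,a0+hw+.1,.5)); X=np.stack([c[0]+r*np.cos(yaw-t),c[1]+r*np.sin(yaw-t)],-1)
        uv=np.array([proj(d,[*x,z]) for x in X],np.float32); p=sgn*cv2.remap(g,uv[:,0],uv[:,1],cv2.INTER_CUBIC).ravel()
        w=np.clip(p-(p.max()+np.median(p))/2,0,None); return (X*w[:,None]).sum(0)/w.sum(), np.degrees((t*w).sum()/w.sum())
    N=[ring(r,92,-1,35) for r in np.arange(7,18,1.)]; Z=[ring(r,102,1,25) for r in np.arange(27.5,31.6,1.)]
    P=np.array([x[0] for x in N]); mu=P.mean(0); e=np.linalg.svd(P-mu)[2][0]; q=np.mean([x[0] for x in Z],0)
    if e@(q-mu)<0:e=-e
    perp=np.array([e[1],-e[0]])
    print(n,c.round(1),'needle deg by r',np.round([x[1] for x in N],1),'zero',np.round([x[1] for x in Z],1),'dir',np.degrees(yaw-np.arctan2(e[1],e[0])).round(1),'side cw+',((q-mu)@perp).round(2),'ctr',((c-mu)@perp).round(2))
side('top');side('scene')
E
python3 m.py
```

```text
top [549.9 280.1] needle deg by r [137.3 137.5 138.  137.7 137.2 137.3 137.5 137.2 136.2 135.5 135.7] zero [132.1 132.4 132.3 132.  131.7] dir 134.3 side cw+ -1.68 ctr -0.53
scene [549.1 283.7] needle deg by r [136.5 136.1 136.9 136.8 136.2 135.4 134.9 134.8 135.5 136.8 137.4] zero [133.2 133.5 133.7 133.7 133.3] dir 136.4 side cw+ -1.43 ctr 0.05
```

```bash
python3 - <<'E'
from h import *
for n in('top','scene'):
    d=cam(n); P=cloud(d)
    for lo,hi,box in((7,25,(250,800,-400,450)),(51,68,(440,690,0,400))):
        for p,s,c,m in blobs(d,lo,hi,8,box):
            e=np.ptp(p[:,:2],axis=0)
            if e.max()<35: print(n,lo,c.round(),p.mean(0).round(0),e.round(0),len(p))
E
python3 - <<'E'
import cv2,sys
sys.path.insert(0,'.')
im=cv2.imread('pics/top0.png')[300:385,465:560]
g=cv2.cvtColor(cv2.resize(im,None,fx=4,fy=4,interpolation=cv2.INTER_CUBIC),cv2.COLOR_BGR2GRAY)
c=cv2.HoughCircles(g,cv2.HOUGH_GRADIENT,1,26,param1=80,param2=14,minRadius=15,maxRadius=24)
print(None if c is None else c[0].round())
E
```

```text
top 51 [216. 148.] [662.  54.  67.] [13. 25.] 24
top 51 [206. 150.] [657.  79.  67.] [20. 12.] 21
top 51 [183. 151.] [654. 135.  66.] [12. 10.] 12
top 51 [197. 149.] [659. 100.  67.] [ 8. 15.] 11
top 51 [176. 153.] [651. 151.  67.] [10. 15.] 14
top 51 [161. 174.] [599. 189.  67.] [15.  8.] 12
top 51 [174. 173.] [602. 158.  67.] [10.  7.] 8
top 51 [171. 182.] [578. 163.  67.] [22. 29.] 47
top 51 [195. 181.] [579. 106.  66.] [13. 17.] 20
top 51 [198. 187.] [565.  99.  67.] [10. 22.] 25
top 51 [180. 189.] [561. 142.  67.] [10.  8.] 13
top 51 [162. 190.] [559. 185.  67.] [ 7. 10.] 10
top 51 [187. 192.] [553. 125.  67.] [27. 14.] 26
top 51 [211. 190.] [557.  68.  67.] [ 8. 12.] 11
top 51 [195. 198.] [538. 105.  67.] [12. 10.] 13
top 51 [163. 201.] [533. 183.  67.] [10.  7.] 10
top 51 [208. 202.] [528.  75.  67.] [25. 17.] 35
top 51 [182. 206.] [519. 137.  66.] [15. 10.] 14
top 51 [193. 209.] [512. 111.  66.] [10. 15.] 11
top 51 [200. 218.] [490.  94.  67.] [12.  7.] 12
top 51 [206. 219.] [488.  80.  67.] [ 7. 14.] 12
top 51 [172. 223.] [479. 161.  67.] [10. 19.] 16
scene 7 [198. 153.] [ 3
[... 183 characters left out ...]

scene 51 [294. 166.] [480.  90.  67.] [ 5. 19.] 10
scene 51 [316. 169.] [501. 144.  66.] [11. 11.] 9
scene 51 [295. 179.] [521.  79.  67.] [14. 16.] 17
scene 51 [301. 181.] [530.  94.  66.] [13.  8.] 11
scene 51 [315. 183.] [546. 125.  67.] [12. 12.] 13
scene 51 [322. 194.] [583. 134.  67.] [29. 19.] 28
scene 51 [339. 208.] [632. 161.  67.] [12. 15.] 11
scene 51 [298. 218.] [637.  53.  67.] [24. 11.] 15
scene 51 [348. 215.] [656. 176.  65.] [ 5. 22.] 9
scene 51 [308. 217.] [640.  78.  66.] [12. 11.] 13
scene 51 [336. 219.] [660. 143.  66.] [ 4. 21.] 9
scene 51 [307. 228.] [669.  67.  66.] [ 5. 26.] 13
[[216. 192.  19.]
 [146. 194.  22.]
 [184. 140.  22.]
 [176. 208.  18.]
 [144. 160.  17.]]
```

```bash
python3 -c "
from h import *
print(ctrl.finish_job())"
```

```text
the job is handed in; nothing more can be done
None
```

The job is handed in, with no verdict shown: three arches and all six ingots I could see are in the pan, the empty cup stands upright on its mat within about 3 mm of the middle, and the zero mark is about 1.5 mm (3°) from the needle line (limit 3.5 mm).

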